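# Put the shop counter's hand-held devices on charge

## Robot

A 6-joint arm with a two-finger parallel gripper is mounted at the origin on the work surface. World frame = base frame: x ahead of the robot, y to its left, z up, the work surface at z = 0. Lengths are in m, angles in rad, forces in N, time in s.
With the tool pointing down it reaches from about 0.35 to 0.85 m from the base axis. Payload 8.1 kg.
Tool frame: the origin (TCP) lies midway between the tips of the shut fingers; the grasp point (between the pads) lies 19 mm behind it; z points along the fingers, y is the direction in which the jaws open and shut (so a half turn about z gives the same grasp; the last joint's range is limited). The gripper opens to 85 mm and grips with 20 to 120 N. Pads are 22 mm wide; open, the fingers measure 114 mm over their backs; the gripper's body (76 mm by 85 mm) begins 54 mm behind the grasp point. The pads swing forward as they close: fully open they stand 13 mm farther back than shut.
Start: joints at [-1.345, 0.13, 1.488, -0, 1.523, -0.085], TCP at [0.184, -0.571, 0.231] pointing down, gripper open.
Joint ranges: [-2.96, 2.96], [-0.89, 2.26], [0.02, 2.5], [-1.34, 4.48], [0, 2.73], [-2.66, 2.66]. Speed limits (rad/s): [2.39, 2.39, 2.79, 3.14, 3.14, 3.14].

## Interface

Orientations are given as a unit quaternion [x, y, z, w].
In Python, from bench import status, grab_frame, env gives the robot as it stands.
- The arm moves only by the tool play_rows, never from a script. Its arguments are lists of equal length, an entry for each row: "translation": the shift along the world's x, y, z in cm, a list of three; "twist": the turn, a rotation vector about the world's x, y, z in rad, a list of three; "hand": the finger opening in cm, from 0 to 8.54. A call has 1 to 8 rows; each row shifts and turns the pose as measured when the row begins; what a row does not reach is not made up. A row lasts 1/12 s, in which the tool goes at most 41.7 mm and 7.16 degrees, less where a joint would pass 70% of its speed; a pose out of reach is approached as far as the arm can. A call is refused whole if a number of a shift passes 4.17 or a number of a turn 0.125, either way. A call with a gripper value outside its range is refused whole. The fingers move at their own pace and stop on an object; the grip force is fixed at half the most. Time passes only in rows, so rows that do not move let the fingers close. It gives the time, the measured TCP pose, the force and the opening at its end, in the units of the state.
- status.sense(): the state, without advancing time (a new reading comes with each control period).
- grab_frame(name): name is "side" or "top" or "wrist"; returns a dict with "image" (480x640x3 uint8, red, green, blue), "fx", "fy", "cx", "cy" (pixels), "origin" and "rotation" of the camera in the world; the wrist camera has in their place "hand_eye" (4x4, takes a point from camera to tool coordinates, whose origin is the TCP and whose axes are the flange's). Camera axes: x right, y down, z forward; pixel columns grow to the right and rows downward; lengths in m; the calibration is good to about 2 mm. The wrist camera is an equidistant fisheye: a pixel r from the principal point sees the ray r / f radians off the axis. A picture is of the moment at which its call begins: read the wrist's pose just before it. There is no depth.
- env.hand_in(): hands the job in, once; it reports no verdict.
The state is a dict: "t": time; "qpos": joint angles; "dq": joint speeds; "joint_torque": joint torques, N m; "tcp_pos": TCP position; "tool_rot": TCP orientation; "wrist_force": force on the tool from outside, world axes, zero at the start; "moment": the same for the moment, N m; "opening": finger opening in m.
Only numpy, scipy, OpenCV 4.12 (cv2) and the standard library are available. Lean on these libraries where they do the work, as an engineer would, in place of code of your own. Each camera call takes 0.05 s, during which the arm holds its last target.

## Task

At closing time, put the card reader, the cordless phone, the barcode scanner and the computer mouse each into the charging tray of its own shape. Each must lie face up and flat on the tray's floor, squarely inside the rim, with its top end (screen, earpiece, scan window or scroll wheel) towards the end of the tray that has the raised block with the lamp. Leave the note block and the stapler where they are.

Things in the scene. Friction and masses are not known exactly. Their poses are not given: they have to be found in the camera images.
- card_reader: Card reader: flat black box 120 (x) x 64 (y) x 22 mm high, screen at its top end, white keys and a row of red, yellow, green keys at its foot end. 0.2 kg. Origin: on the underside, 20 mm from mid-length towards the foot end (mid-length, the grip, is at x = +20 mm); x to the top end, y across, z up. Starts face up, x within 0.7 rad of straight ahead of the robot.
- phone: Cordless phone: long slim black slab 138 (x) x 46 (y) x 24 mm high; top end a half circle with earpiece slot and screen, foot end square with white keys. 0.14 kg. Origin: on the underside, 20 mm from mid-length towards the foot end (mid-length, the grip, is at x = +20 mm); x to the top end, y across, z up. Starts face up, x within 0.7 rad of straight ahead of the robot.
- scanner: Pocket barcode scanner: black T, 108 mm long (x), 28 high; handle 34 mm wide (y) with ribs; the top 32 mm is a head 46 mm wide with a grey band and window. 0.13 kg. Origin: on the underside, 20 mm from mid-length towards the foot end (mid-length, the grip, is at x = +20 mm); x to the top end, y across, z up. Starts face up, x within 0.7 rad of straight ahead of the robot.
- mouse: Computer mouse: black oval, 102 (x) x 60 (y) x 34 mm high, flanks upright from 12 to 22 mm up; grey scroll wheel and button line at its top end. 0.1 kg. Origin: on the underside, 20 mm from mid-length towards the foot end (mid-length, the grip, is at x = +20 mm); x to the top end, y across, z up. Starts face up, x within 0.7 rad of straight ahead of the robot.
- card_reader_tray: Card reader's charging tray: rectangular pocket 134 x 78 mm. Fixed, grey; pale floor 6 mm, 4 mm rim up to 14 mm over the counter; no side rim within 30 mm of mid-length (finger gaps). Lamp end: block 26 mm wide, 22 high, white lamp. Origin: counter level, under the moulded ring, 20 mm from mid-pocket away from the lamp (mid: x = +20 mm); x to the lamp end, z up; yaw within 0.4 rad.
- phone_tray: Phone's charging tray: long rectangular pocket 152 x 60 mm. Fixed, grey; pale floor 6 mm, 4 mm rim up to 14 mm over the counter; no side rim within 30 mm of mid-length (finger gaps). Lamp end: block 26 mm wide, 22 high, white lamp. Origin: counter level, under the moulded ring, 20 mm from mid-pocket away from the lamp (mid: x = +20 mm); x to the lamp end, z up; yaw within 0.4 rad.
- scanner_tray: Scanner's charging tray: T pocket 122 mm long, 60 (lamp end) and 48 wide. Fixed, grey; pale floor 6 mm, 4 mm rim up to 14 mm over the counter; no side rim within 25 mm of mid-length (finger gaps). Lamp end: block 26 mm wide, 22 high, white lamp. Origin: counter level, under the moulded ring, 20 mm from mid-pocket away from the lamp (mid: x = +20 mm); x to the lamp end, z up; yaw within 0.4 rad.
- mouse_tray: Mouse's charging tray: oval pocket 116 x 74 mm. Fixed, grey; pale floor 6 mm, 4 mm rim up to 14 mm over the counter; no side rim within 30 mm of mid-length (finger gaps). Lamp end: block 26 mm wide, 22 high, white lamp. Origin: counter level, under the moulded ring, 20 mm from mid-pocket away from the lamp (mid: x = +20 mm); x to the lamp end, z up; yaw within 0.4 rad.
- note_block: Bystander: loose block of sticky notes in coloured layers, 76 x 76 x 44 mm. Origin: centre of its underside, z up.
- stapler: Bystander: loose dark steel desk stapler, 125 (x) x 32 (y) x 52 mm high. Origin: centre of its underside, z up.
Mind the look-alikes: they are no part of the job. What is shaped like the scanner but orange is not meant. What is shaped like the scanner_tray but purple is not meant.

How it is judged:
By the outcome, as a careful person would: the job done as asked, in the order asked, and still so for the second after the job is handed in, with the robot touching nothing.
It also fails if it takes over 112 s, if anything falls off the work surface, if the arm or the gripper's body presses on something with over 40 N, if the wrist force passes 120 N, or if a joint passes its speed limit or range.

## Working session

There is one attempt and no reset: what is moved stays moved. The work goes in short steps, Python scripts to look and compute and a tool call to move; the robot and the scene stay as the last step left them, time stands still between calls to the robot, and variables do not carry over. Pictures are saved under pics/ and viewed, and the job is handed in when it is done.

Besides the shell and the picture viewer there is one more tool, called after "Call:" in YAML: its name, and indented under it one key for each argument. play_rows: Moves the arm, as the interface text tells. Its arguments: {"type":"object","properties":{"translation":{"type":"array"},"twist":{"type":"array"},"hand":{"type":"array"}},"required":["translation","twist","hand"]}

```bash
ls; mkdir -p pics
python3 - <<'E'
from bench import status, grab_frame, env
import cv2,pickle,numpy as np
s=status.sense();print(s)
for n in ("top","side"):
    f=grab_frame(n);pickle.dump(f,open(n+"0.pkl","wb"))
    print(n,f["fx"],f["fy"],f["cx"],f["cy"],f["origin"],np.round(f["rotation"],3).tolist())
    cv2.imwrite(f"pics/{n}0.png",f["image"][...,::-1])
E
```

```text
pics
{'t': 0.0, 'qpos': array([-1.34537621e+00,  1.31192253e-01,  1.48929600e+00, -8.92914349e-06,
        1.52299637e+00, -8.54092339e-02]), 'dq': array([-0.00076651, -0.0001712 , -0.00088996,  0.00123073, -0.00027422,
        0.00060111]), 'joint_torque': array([-1.77616850e-03, -5.69403255e+01, -5.00556242e+01, -4.39940886e-04,
        1.47786172e-02,  5.89993078e-05]), 'tcp_pos': array([ 0.18339661, -0.57069764,  0.23021668]), 'tool_rot': array([ 9.87946952e-01,  1.54789936e-01, -7.06183100e-05, -9.43355208e-04]), 'wrist_force': array([-0.0152165 , -0.60484143, -0.24709727]), 'moment': array([ 0.0129493 , -0.05703643, -0.04148641]), 'opening': 0.08544361439868459}
top 595.0233067896185 595.0233067896185 320.2974774803305 252.5987150887978 [0.29617951 0.00423399 1.5818914 ] [-0.697, 0.716, -0.03, 0.03]
side 509.10148640296376 509.10148640296376 315.44266095167757 245.57478792536028 [ 0.29040796 -1.02638111  0.97459368] [0.911, -0.069, 0.031, -0.406]
```

View pics/top0.png

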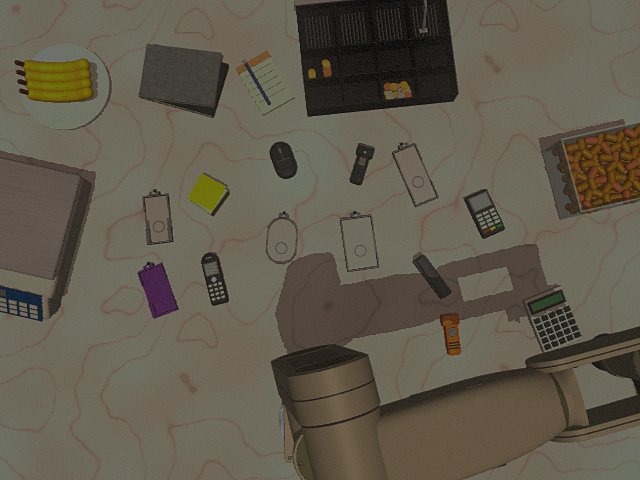

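View pics/side0.png

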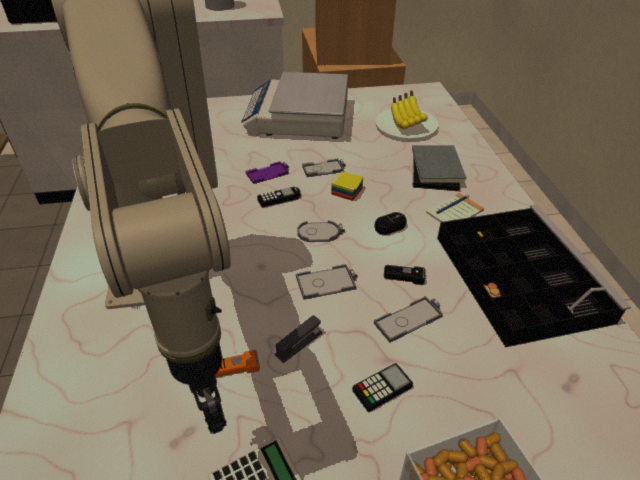

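Run:
```python
import cv2,pickle,numpy as np
im=pickle.load(open("top0.pkl","rb"))["image"][...,::-1]
def crop(x,y,w=80): return cv2.resize(im[y-w//2:y+w//2,x-w//2:x+w//2],(266,266),interpolation=cv2.INTER_CUBIC)
a=[(484,214),(214,279),(362,163),(284,160)];b=[(360,240),(414,173),(158,217),(282,238)]
g=lambda l:np.clip(np.hstack([cv2.resize(crop(*p),(200,200)) for p in l]).astype(float)*1.8,0,255)
cv2.imwrite("pics/crops.png",np.vstack([g(a),g(b)]))
```

```text
[ WARN:0@0.089] global loadsave.cpp:1063 imwrite_ Unsupported depth image for selected encoder is fallbacked to CV_8U.
```

View pics/crops.png

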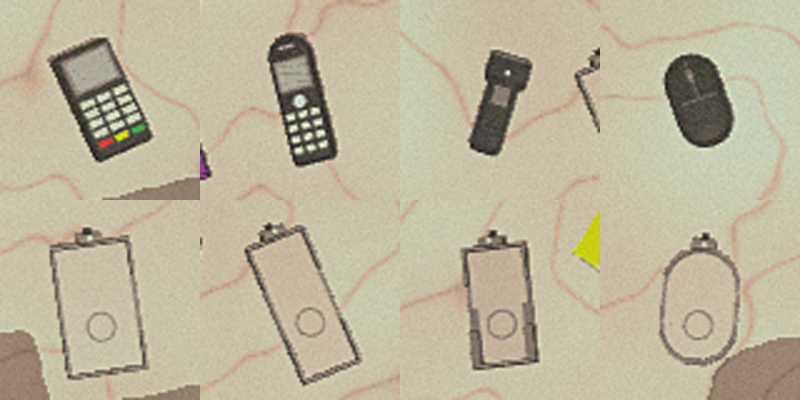

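```bash
cat > h.py <<'E'
import numpy as np,cv2,pickle
from scipy.spatial.transform import Rotation as R
def ray(f,uv,pose=None):
    uv=np.atleast_2d(np.asarray(uv,float))
    x=(uv[:,0]-f["cx"])/f["fx"];y=(uv[:,1]-f["cy"])/f["fy"]
    if "hand_eye" in f:
        T=np.array(f["hand_eye"]);r=np.hypot(x,y)+1e-12
        d=np.stack([x/r*np.sin(r),y/r*np.sin(r),np.cos(r)],1)
        p,q=pose;Rt=R.from_quat(q).as_matrix()
        return Rt@T[:3,3]+p,(Rt@T[:3,:3]@d.T).T
    d=np.stack([x,y,np.ones_like(x)],1)
    return np.array(f["origin"]),R.from_quat(f["rotation"]).apply(d)
def plane(f,uv,z,pose=None):
    o,d=ray(f,uv,pose);return o+d*((z-o[2])/d[:,2:3])
def ang(a): # yaw folded to +-90
    return (a+np.pi/2)%np.pi-np.pi/2
E
python3 - <<'E'
from h import *
f=pickle.load(open("top0.pkl","rb"));im=f["image"];g=im.max(2)
ob={"reader":((484,214),.022),"phone":((214,279),.024),"scanner":((362,163),.028),"mouse":((284,160),.02)}
tr={"t_reader":(360,240),"t_phone":(414,173),"t_scanner":(158,217),"t_mouse":(282,238)}
for n,((x,y),z) in ob.items():
    m=np.zeros_like(g);w=34
    m[y-w:y+w,x-w:x+w]=(g[y-w:y+w,x-w:x+w]<75)*255
    m=cv2.morphologyEx(m,cv2.MORPH_CLOSE,np.ones((5,5)))
    k,l,s,c=cv2.connectedComponentsWithStats(m);i=l[y-3:y+3,x-3:x+3].max()
    cs,_=cv2.findContours((l==i).astype(np.uint8),cv2.RETR_EXTERNAL,cv2.CHAIN_APPROX_NONE)
    c=max(cs,key=len)[:,0]; P=plane(f,c,z)[:,:2].astype(np.float32)
    (cx,cy),sz,a=cv2.minAreaRect(P);b=cv2.boxPoints(((cx,cy),sz,a));e=[b[1]-b[0],b[2]-b[1]];e=max(e,key=np.linalg.norm)
    print(n,round(cx,4),round(cy,4),np.round(sz,3),round(ang(np.arctan2(e[1],e[0])),3))
for n,(x,y) in tr.items():
    m=np.zeros_like(g);w=40
    sub=g[y-w:y+w,x-w:x+w]; m[y-w:y+w,x-w:x+w]=(sub<95)*255
    k,l,s,c=cv2.connectedComponentsWithStats(m)
    for i in range(1,k):
        if s[i,4]<12: continue
        P=plane(f,np.argwhere(l==i)[:,::-1],.012)[:,:2].astype(np.float32)
        (cx,cy),sz,a=cv2.minAreaRect(P);b=cv2.boxPoints(((cx,cy),sz,a));e=max([b[1]-b[0],b[2]-b[1]],key=np.linalg.norm)
        print(n,s[i,4],round(cx,4),round(cy,4),np.round(sz,3),round(ang(np.arctan2(e[1],e[0])),3))
E
```

```text
reader 0.522 -0.4342 [0.121 0.068] 0.388
phone 0.3702 0.2812 [0.139 0.048] 0.231
scanner 0.6625 -0.1116 [0.047 0.11 ] -0.348
mouse 0.6815 0.0933 [0.104 0.061] 0.332
t_reader 424 0.461 -0.1015 [0.158 0.088] 0.11
t_reader 33 0.4332 -0.1054 [0.029 0.029] -0.032
t_reader 454 0.3957 -0.0221 [0.05  0.071] -0.027
t_reader 98 0.3627 -0.1651 [0.079 0.013] 1.544
t_phone 443 0.6404 -0.2552 [0.177 0.072] 0.366
t_phone 39 0.6143 -0.2639 [0.029 0.03 ] -0.04
t_scanner 527 0.5402 0.4323 [0.148 0.073] 0.097
t_scanner 45 0.5119 0.4293 [0.029 0.03 ] -0.005
t_mouse 1060 0.4347 0.0774 [0.203 0.115] 0.673
t_mouse 19 0.4558 0.1044 [0.027 0.012] 1.443
t_mouse 16 0.4382 0.1069 [0.03  0.012] 1.453
```

Call:
play_rows:
  translation:
    - [3.7, 1.5, 0]
    - [3.7, 1.5, 0]
    - [3.7, 1.5, 0]
    - [3.7, 1.5, 0]
    - [3.7, 1.5, 0]
    - [3.7, 1.5, 0]
    - [3.7, 1.5, 0]
    - [3.7, 1.5, 0]
  twist:
    - [0, 0, 0.01]
    - [0, 0, 0.01]
    - [0, 0, 0.01]
    - [0, 0, 0.01]
    - [0, 0, 0.01]
    - [0, 0, 0.01]
    - [0, 0, 0.01]
    - [0, 0, 0.01]
  hand: [8.5, 8.5, 8.5, 8.5, 8.5, 8.5, 8.5, 8.5]

```text
t: 0.77
tcp_pos: [0.4801, -0.4466, 0.2257]
tool_rot: [0.982, 0.188, -0.003, -0.004]
wrist_force: [-0.3, -1.0, -0.8]
opening: 0.085
```

```bash
cat >> h.py <<'E'
def snap(tag):
    from bench import status,grab_frame
    s=status.sense();f=grab_frame("wrist");f["pose"]=(s["tcp_pos"],s["tool_rot"])
    pickle.dump(f,open(tag+".pkl","wb"));cv2.imwrite(f"pics/{tag}.png",f["image"][...,::-1])
    r=R.from_quat(s["tool_rot"]).as_matrix()
    print("t",round(s["t"],2),"tcp",np.round(s["tcp_pos"],4),"heading",round(np.arctan2(r[1,0],r[0,0]),4),"z",np.round(r[:,2],4),"open",s["opening"])
    return f
E
python3 - <<'E'
from h import *
f=snap("w1");print(f["fx"],f["cx"],f["cy"],np.round(f["hand_eye"],3))
E
```

```text
t 0.77 tcp [ 0.4801 -0.4466  0.2257] heading 0.3784 z [-0.0073  0.0058 -1.    ] open 0.08495381566276668
371.64829954431775 324.1864335898989 241.18585316002162 [[-0.    -0.956 -0.294  0.075]
 [ 1.    -0.     0.     0.   ]
 [-0.    -0.294  0.956 -0.143]
 [ 0.     0.     0.     1.   ]]
```

View pics/w1.png

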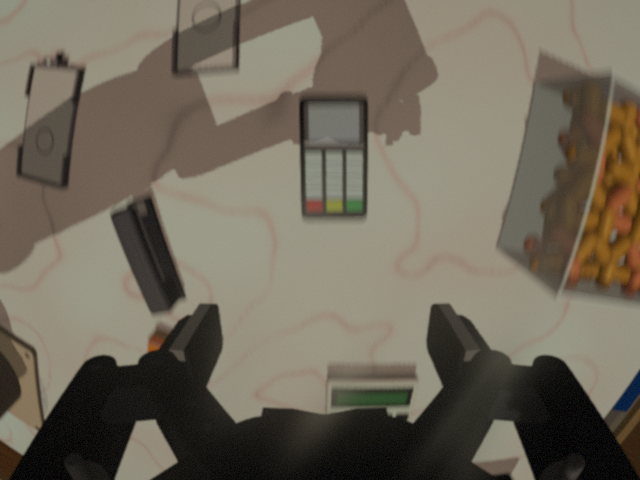

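```bash
cat >> h.py <<'E'
def dark(f,seed,z,th=75,w=90,close=7):
    """grip-centre, size, yaw of dark object round seed pixel, outline taken at height z"""
    x,y=map(int,seed);g=f["image"].max(2);m=np.zeros_like(g)
    y0,y1,x0,x1=max(y-w,0),y+w,max(x-w,0),x+w
    m[y0:y1,x0:x1]=(g[y0:y1,x0:x1]<th)*255
    m=cv2.morphologyEx(m,cv2.MORPH_CLOSE,np.ones((close,close)))
    k,l,s,c=cv2.connectedComponentsWithStats(m)
    i=np.bincount(l[y-8:y+8,x-8:x+8].ravel(),minlength=2)[1:].argmax()+1
    cs,_=cv2.findContours((l==i).astype(np.uint8),cv2.RETR_EXTERNAL,cv2.CHAIN_APPROX_NONE)
    c=max(cs,key=len)[:,0];P=plane(f,c,z,f.get("pose"))[:,:2].astype(np.float32)
    (cx,cy),sz,a=cv2.minAreaRect(P);b=cv2.boxPoints(((cx,cy),sz,a));e=max([b[1]-b[0],b[2]-b[1]],key=np.linalg.norm)
    return round(cx,4),round(cy,4),np.round(sorted(sz),4),round(ang(np.arctan2(e[1],e[0])),3),s[i]
E
python3 - <<'E'
from h import *
f=pickle.load(open("w1.pkl","rb"))
for th in(60,75,90,110):print(dark(f,(335,157),.022,th))
print(plane(f,[(301,98),(367,98),(302,216),(366,216)],.022,f["pose"]))
E
```

```text
(0.529, -0.4347, array([0.0612, 0.107 ]), np.float32(0.384), array([300,  99,  67, 114, 821], dtype=int32))
(0.5288, -0.4347, array([0.0625, 0.1127]), np.float32(0.384), array([ 299,   96,   69,  120, 1742], dtype=int32))
(0.5294, -0.4347, array([0.0636, 0.1156]), np.float32(0.381), array([ 299,   94,   70,  123, 2969], dtype=int32))
(0.5402, -0.4338, array([0.1428, 0.1714]), np.float32(-1.131), array([ 245,   67,  180,  152, 8482], dtype=int32))
[[ 0.56854732 -0.38716535  0.022     ]
 [ 0.59117373 -0.44313259  0.022     ]
 [ 0.46464177 -0.42832696  0.022     ]
 [ 0.48750077 -0.48537106  0.022     ]]
```

Run:
```python
from h import *
f=snap("w2")
for th in(60,75,90):print(dark(f,(335,157),.022,th))
cv2.imwrite("pics/w2c.png",cv2.resize(f["image"][60:260,250:420,::-1],None,fx=3,fy=3,interpolation=cv2.INTER_CUBIC))
```

```text
t 0.82 tcp [ 0.4867 -0.4421  0.2251] heading 0.3842 z [-0.0039  0.0083 -1.    ] open 0.0851415412801696
(0.5251, -0.4365, array([0.0609, 0.114 ]), np.float32(0.384), array([ 303,  109,   67,  121, 1169], dtype=int32))
(0.5242, -0.437, array([0.0627, 0.1163]), np.float32(0.388), array([ 302,  109,   69,  123, 2442], dtype=int32))
(0.5241, -0.4368, array([0.0627, 0.118 ]), np.float32(0.381), array([ 302,  108,   69,  125, 3486], dtype=int32))
```

View pics/w2c.png

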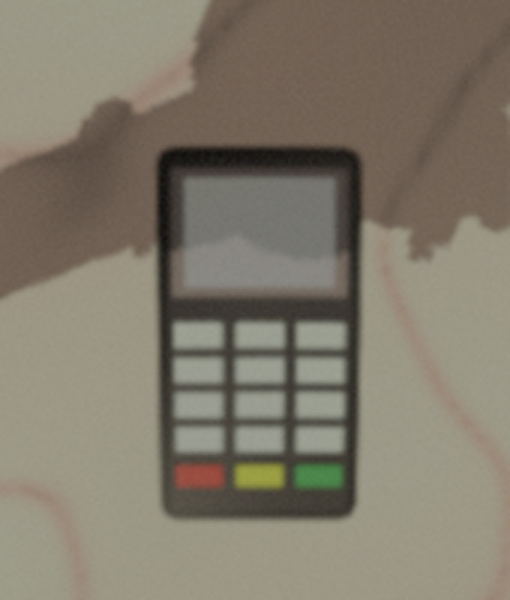

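Call:
play_rows:
  translation:
    - [2.0, 0.4, -2.5]
    - [1.5, 0.2, -2.5]
    - [0, 0, -2.5]
    - [0, 0, 0]
    - [0, 0, 0]
  twist:
    - [0, 0, 0]
    - [0, 0, 0]
    - [0, 0, 0]
    - [0, 0, 0]
    - [0, 0, 0]
  hand: [7.4, 7.4, 7.4, 7.4, 7.4]

```text
t: 1.28
tcp_pos: [0.5215, -0.4359, 0.1474]
tool_rot: [0.981, 0.193, -0.003, -0.004]
wrist_force: [0.3, -0.9, 0.3]
opening: 0.0739
```

Run:
```python
from h import *
f=snap("w3")
```

```text
t 1.28 tcp [ 0.5215 -0.4359  0.1474] heading 0.3891 z [-0.0067  0.0066 -1.    ] open 0.07392238437443276
```

View pics/w3.png

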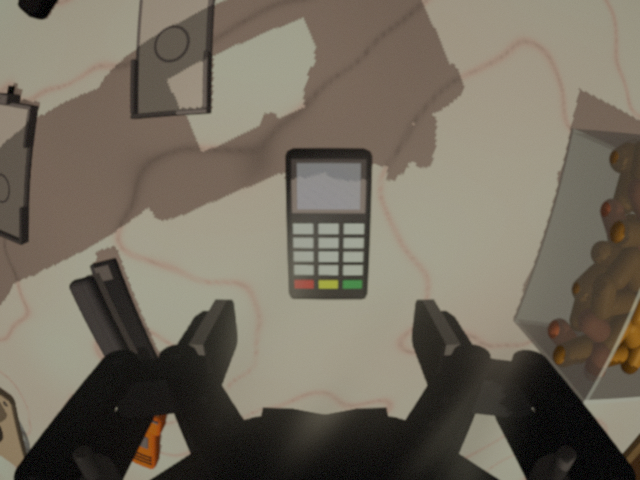

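Run:
```python
from h import *
f=pickle.load(open("w3.pkl","rb"))
for th in(60,75,90):print(dark(f,(330,225),.022,th))
```

```text
(0.5275, -0.4353, array([0.0611, 0.1107]), np.float32(0.384), array([ 286,  149,   85,  143, 1426], dtype=int32))
(0.5254, -0.4366, array([0.0616, 0.1167]), np.float32(0.388), array([ 286,  148,   86,  150, 3083], dtype=int32))
(0.5249, -0.4364, array([0.0623, 0.1177]), np.float32(0.388), array([ 285,  148,   87,  151, 4576], dtype=int32))
```

Call:
play_rows:
  translation:
    - [0.3, 0, -4]
    - [0, 0, -4]
    - [0, 0, -3]
    - [0, 0, 0]
    - [0, 0, 0]
  twist:
    - [-0.007, -0.007, 0]
    - [0, 0, 0]
    - [0, 0, 0]
    - [0, 0, 0]
    - [0, 0, 0]
  hand: [7.4, 7.4, 7.4, 7.4, 7.4]

```text
t: 1.75
tcp_pos: [0.5253, -0.4426, 0.0467]
tool_rot: [0.982, 0.191, 0.004, 0.007]
wrist_force: [0.2, -1.1, 0.6]
opening: 0.0743
```

Run:
```python
from h import *
f=snap("w4")
```

```text
t 1.75 tcp [ 0.5253 -0.4426  0.0467] heading 0.3847 z [ 0.0103 -0.0114 -0.9999] open 0.07433214913884027
```

View pics/w4.png

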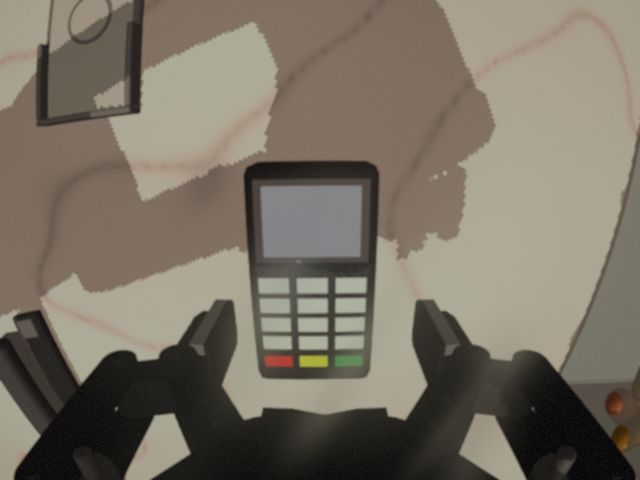

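Call:
play_rows:
  translation:
    - [0, 0.6, 0]
    - [0, 0, 0]
    - [0, 0, 0]
  twist:
    - [0.009, 0.008, 0.003]
    - [0, 0, 0]
    - [0, 0, 0]
  hand: [7.4, 7.4, 7.4]

```text
t: 2.05
tcp_pos: [0.5274, -0.4394, 0.055]
tool_rot: [0.981, 0.192, 0.003, 0.004]
wrist_force: [-0.0, -0.7, 0.2]
opening: 0.0739
```

Run:
```python
from h import *
f=snap("w5")
for th in(60,75,90):print(dark(f,(315,270),.022,th,w=130,close=13))
```

```text
t 2.05 tcp [ 0.5274 -0.4394  0.055 ] heading 0.3867 z [ 0.0076 -0.0075 -0.9999] open 0.07388802880347853
(0.5512, -0.4262, array([0.0615, 0.0623]), np.float32(0.382), array([ 253,  166,  128,  122, 3219], dtype=int32))
(0.5257, -0.4368, array([0.0619, 0.118 ]), np.float32(0.391), array([ 252,  166,  129,  208, 6533], dtype=int32))
(0.5256, -0.4367, array([0.0624, 0.1184]), np.float32(0.386), array([  252,   165,   130,   209, 10256], dtype=int32))
```

Call:
play_rows:
  translation:
    - [-0.2, 0.3, -2]
    - [0, 0, -1.5]
    - [0, 0, -1]
    - [0, 0, 0]
  twist:
    - [0.006, 0.006, 0]
    - [0, 0, 0]
    - [0, 0, 0]
    - [0, 0, 0]
  hand: [7.4, 7.4, 7.4, 7.4]

```text
t: 2.43
tcp_pos: [0.5281, -0.4383, 0.0118]
tool_rot: [0.981, 0.192, 0.003, 0.004]
wrist_force: [-0.4, 0.5, 1.1]
opening: 0.0741
```

Call:
play_rows:
  translation:
    - [-0.3, 0.2, -0.8]
    - [0, 0, -0.4]
    - [0, 0, 0]
    - [0, 0, 0]
  twist:
    - [0.008, 0.008, 0]
    - [0, 0, 0]
    - [0, 0, 0]
    - [0, 0, 0]
  hand: [7.4, 7.4, 7.4, 7.4]

```text
t: 2.77
tcp_pos: [0.5233, -0.4348, -0.0043]
tool_rot: [0.981, 0.192, -0.002, -0.003]
wrist_force: [-0.1, 0.1, -0.1]
opening: 0.0738
```

Call:
play_rows:
  translation:
    - [0, 0, 0.2]
    - [0, 0, 0]
    - [0, 0, 0]
    - [0, 0, 0]
    - [0, 0, 0]
    - [0, 0, 0]
  twist:
    - [0, 0, 0]
    - [0, 0, 0]
    - [0, 0, 0]
    - [0, 0, 0]
    - [0, 0, 0]
    - [0, 0, 0]
  hand: [7, 6, 5, 5, 5, 5]

```text
t: 3.27
tcp_pos: [0.5244, -0.4359, 0.0004]
tool_rot: [0.981, 0.192, -0.001, -0.002]
wrist_force: [0.6, -0.4, -2.3]
opening: 0.0626
```

Call:
play_rows:
  translation:
    - [0, 0, 2.5]
    - [0, 0, 4]
    - [-0.5, 2, 4]
    - [-1, 4, 1]
    - [-1, 4, 0]
    - [-1, 4, 0]
    - [-1, 4, 0]
    - [-1, 4, 0]
  twist:
    - [0, 0, 0]
    - [0, 0, 0]
    - [0, 0, -0.04]
    - [0, 0, -0.05]
    - [0, 0, -0.05]
    - [0, 0, -0.05]
    - [0, 0, -0.05]
    - [0, 0, -0.04]
  hand: [5, 5, 5, 5, 5, 5, 5, 5]

```text
t: 3.93
tcp_pos: [0.466, -0.2161, 0.1175]
tool_rot: [0.999, 0.044, 0.002, -0.001]
wrist_force: [0.5, 0.5, -1.7]
opening: 0.0625
```

Call:
play_rows:
  translation:
    - [-2, 1, 1]
    - [-1, 0, 1]
    - [0, 0, 0]
    - [0, 0, 0]
  twist:
    - [0, 0, 0]
    - [0, 0, 0]
    - [0, 0, 0]
    - [0, 0, 0]
  hand: [5, 5, 5, 5]

```text
t: 4.27
tcp_pos: [0.4324, -0.1961, 0.1367]
tool_rot: [0.999, 0.046, 0.001, -0.003]
wrist_force: [0.1, 0.1, -0.9]
opening: 0.0625
```

Run:
```python
from h import *
f=snap("w6")
```

```text
t 4.27 tcp [ 0.4324 -0.1961  0.1367] heading 0.0915 z [ 0.0022  0.0065 -1.    ] open 0.06251942434659988
```

View pics/w6.png

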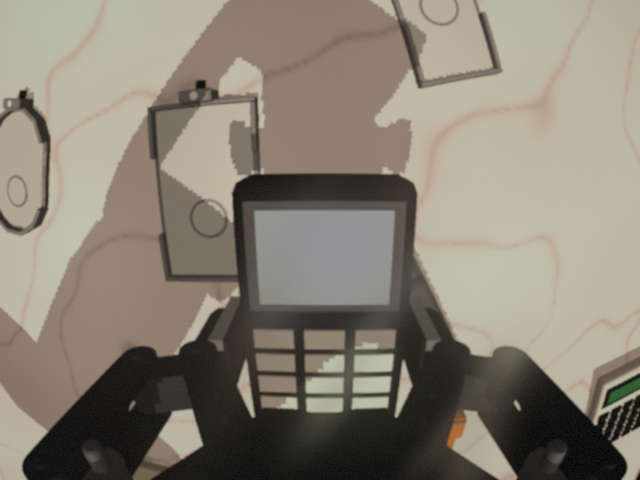

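Run:
```python
from h import *
f=pickle.load(open("w6.pkl","rb"));p=f["pose"]
print(plane(f,[(149,106),(258,97),(167,280)],.014,p).round(4))
print("ring",plane(f,[(209,218)],.006,p).round(4))
c=f["image"][60:300,130:290];cv2.imwrite("pics/w6c.png",np.clip(cv2.resize(c[...,::-1],None,fx=2.5,fy=2.5,interpolation=3)*1.6,0,255).astype(np.uint8))
# held reader top corners; top z ~ tcp z + .022-...
z=.1367+.0185
q=plane(f,[(235,178),(415,178)],z,p)-p[0];h=.0915
print("held top rel tool", (q[:,:2]@np.array([[np.cos(h),-np.sin(h)],[np.sin(h),np.cos(h)]])).round(4))
```

```text
[[ 0.5202 -0.0542  0.014 ]
 [ 0.5279 -0.1398  0.014 ]
 [ 0.3803 -0.0694  0.014 ]]
ring [[ 0.434  -0.1048  0.006 ]]
held top rel tool [[ 0.0591  0.0303]
 [ 0.0592 -0.0314]]
```

View pics/w6c.png

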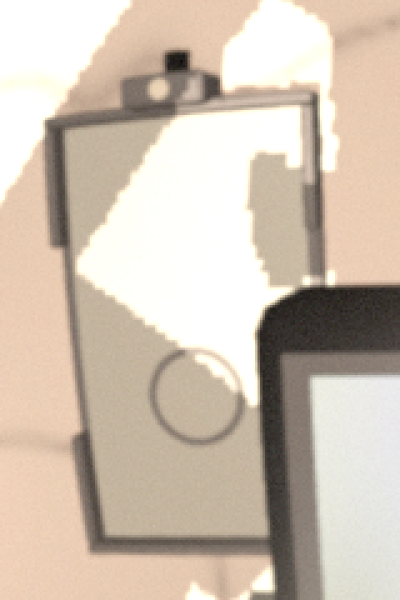

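Call:
play_rows:
  translation:
    - [1, 4, -0.5]
    - [0.8, 3.5, -2]
    - [0, 1, -2.5]
    - [0, 0, -2]
    - [0, 0, 0]
    - [0, 0, 0]
  twist:
    - [0, 0, 0.006]
    - [0, 0, 0.006]
    - [0, 0, 0]
    - [0, 0, 0]
    - [0, 0, 0]
    - [0, 0, 0]
  hand: [5, 5, 5, 5, 5, 5]

```text
t: 4.82
tcp_pos: [0.4554, -0.1139, 0.065]
tool_rot: [0.999, 0.047, 0.004, -0.002]
wrist_force: [0.1, -0.6, -0.8]
opening: 0.0627
```

Run:
```python
from h import *
f=snap("w7")
```

```text
t 4.82 tcp [ 0.4554 -0.1139  0.065 ] heading 0.0946 z [ 0.0074  0.0035 -1.    ] open 0.06272285523524206
```

View pics/w7.png

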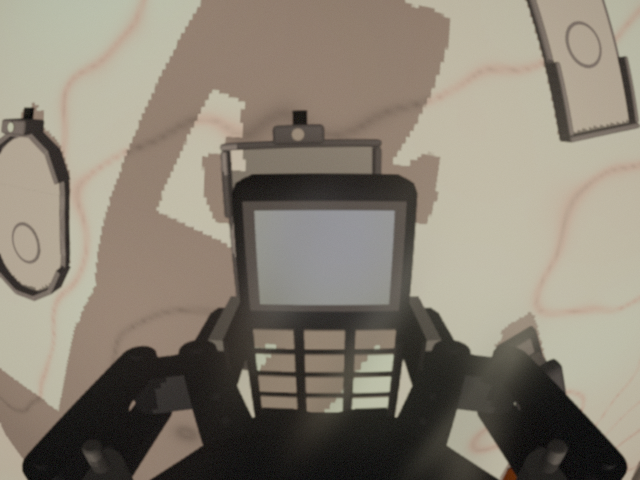

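Call:
play_rows:
  translation:
    - [-0.1, 1.0, -1.5]
    - [0, 0.2, -1.2]
    - [0, 0, 0]
    - [0, 0, 0]
  twist:
    - [-0.004, 0.006, 0.008]
    - [0, 0, 0]
    - [0, 0, 0]
    - [0, 0, 0]
  hand: [5, 5, 5, 5]

```text
t: 5.2
tcp_pos: [0.4577, -0.1056, 0.0411]
tool_rot: [0.999, 0.049, 0.003, 0.002]
wrist_force: [-0.2, 0.1, -1.9]
opening: 0.0627
```

Run:
```python
from h import *
f=snap("w8")
```

```text
t 5.2 tcp [ 0.4577 -0.1056  0.0411] heading 0.0989 z [ 0.0062 -0.003  -1.    ] open 0.0626647501348321
```

View pics/w8.png

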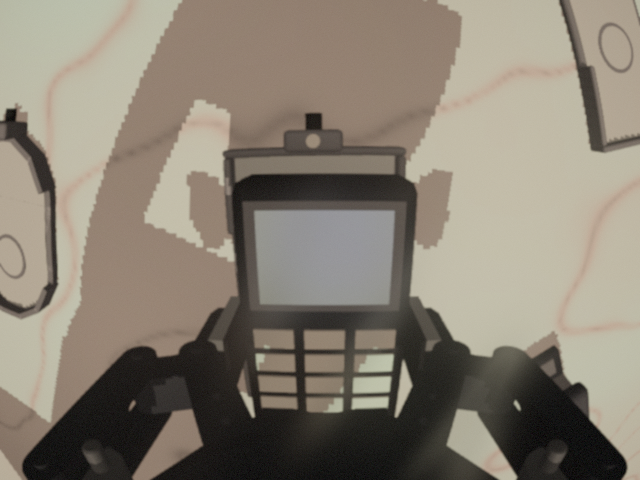

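Run:
```python
from h import *
f=pickle.load(open("w8.pkl","rb"));p=f["pose"]
q=plane(f,[(223,151),(406,150)],.014,p);print(q.round(4));d=q[0]-q[1];a=np.arctan2(-d[0],d[1]);print(a)
m=q.mean(0)[:2]-.071*np.array([np.cos(.103),np.sin(.103)]);print("mid",m)
```

```text
[[ 0.5193 -0.0525  0.014 ]
 [ 0.5278 -0.137   0.014 ]]
0.09951143754176825
mid [ 0.45293995 -0.10204346]
```

Call:
play_rows:
  translation:
    - [-0.4, 0.3, -1.0]
    - [0, 0, -0.4]
    - [0, 0, 0]
    - [0, 0, 0]
  twist:
    - [0.002, 0.005, 0.001]
    - [0, 0, 0]
    - [0, 0, 0]
    - [0, 0, 0]
  hand: [5, 5, 5, 5]

```text
t: 5.58
tcp_pos: [0.4549, -0.1043, 0.0283]
tool_rot: [0.999, 0.049, 0.002, 0.001]
wrist_force: [0.3, 0.5, -1.3]
opening: 0.0627
```

Call:
play_rows:
  translation:
    - [-0.15, 0.2, -1.0]
    - [0, 0, -0.6]
    - [0, 0, -0.4]
    - [0, 0, 0]
    - [0, 0, 0]
  twist:
    - [0.002, 0.004, 0.001]
    - [0, 0, 0]
    - [0, 0, 0]
    - [0, 0, 0]
    - [0, 0, 0]
  hand: [5, 5, 5, 5, 5]

```text
t: 6.0
tcp_pos: [0.4533, -0.1022, 0.0062]
tool_rot: [0.999, 0.05, 0.0, 0.0]
wrist_force: [-0.4, 0.6, -1.6]
opening: 0.0626
```

Call:
play_rows:
  translation:
    - [0, 0, 0]
    - [0, 0, 0]
    - [0, 0, 0]
    - [0, 0, 1]
    - [0, 0, 3]
    - [0, 0, 4]
    - [0, 0, 4]
    - [0, 0, 2]
  twist:
    - [0, 0, 0]
    - [0, 0, 0]
    - [0, 0, 0]
    - [0, 0, 0]
    - [0, 0, 0]
    - [0, 0, 0]
    - [0, 0, 0]
    - [0, 0, 0]
  hand: [7.4, 7.4, 7.4, 7.4, 7.4, 7.4, 7.4, 7.4]

```text
t: 6.67
tcp_pos: [0.4479, -0.1003, 0.1494]
tool_rot: [0.999, 0.05, -0.005, -0.002]
wrist_force: [0.9, -1.2, 0.2]
opening: 0.0742
```

Call:
play_rows:
  translation:
    - [-2, 2, 2]
    - [-1, 4, 1]
    - [-1, 4, 1]
    - [-1, 4, 1]
    - [0, 0, 0]
    - [0, 0, 0]
  twist:
    - [0, 0, 0]
    - [0, 0, 0.02]
    - [0, 0, 0.02]
    - [0, 0, 0.02]
    - [0, 0, 0]
    - [0, 0, 0]
  hand: [7.4, 7.4, 7.4, 6.2, 6.2, 6.2]

```text
t: 7.17
tcp_pos: [0.4007, 0.0421, 0.2176]
tool_rot: [0.997, 0.08, 0.007, 0.0]
wrist_force: [0.4, -0.2, -0.6]
opening: 0.062
```

Run:
```python
from h import *
f=snap("w9")
from bench import grab_frame
g=grab_frame("top");cv2.imwrite("pics/top1.png",g["image"][...,::-1]);pickle.dump(g,open("top1.pkl","wb"))
```

```text
t 7.17 tcp [0.4007 0.0421 0.2176] heading 0.1601 z [ 1.410e-02  6.000e-04 -9.999e-01] open 0.061960756071426065
```

View pics/w9.png

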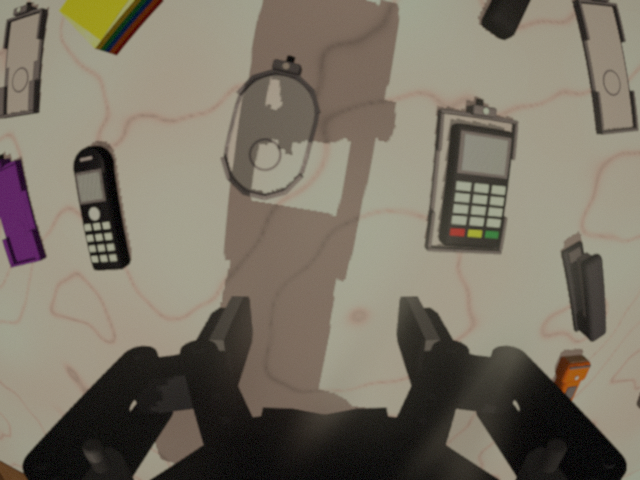

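View pics/top1.png

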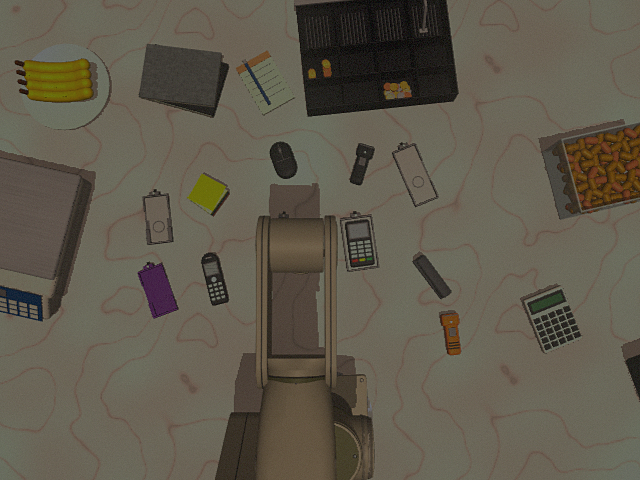

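Run:
```python
from h import *
f=pickle.load(open("w9.pkl","rb"));p=f["pose"]
# reader top z=.028 corners; tray rim outer corners z=.014
print(plane(f,[(451,125),(513,131),(505,246),(440,243)],.028,p).round(4))
print(plane(f,[(437,106),(518,121),(504,253),(426,248)],.014,p).round(4))
for th in (60,75,90): print(dark(f,(101,210),.024,th))
print("ring t_mouse",plane(f,[(265,155)],.006,p).round(4))
h=np.clip(f["image"][85:270,400:540,::-1]*1.5,0,255).astype(np.uint8);cv2.imwrite("pics/w9c.png",cv2.resize(h,None,fx=3,fy=3,interpolation=2))
g=pickle.load(open("top1.pkl","rb"));h=np.clip(g["image"][200:285,325:395,::-1]*1.8,0,255).astype(np.uint8);cv2.imwrite("pics/top1c.png",cv2.resize(h,None,fx=6,fy=6,interpolation=2))
```

```text
[[ 0.5047 -0.0597  0.028 ]
 [ 0.5149 -0.125   0.028 ]
 [ 0.4007 -0.1457  0.028 ]
 [ 0.3924 -0.0735  0.028 ]]
[[ 0.5209 -0.0473  0.014 ]
 [ 0.5283 -0.1363  0.014 ]
 [ 0.3899 -0.1553  0.014 ]
 [ 0.3816 -0.0653  0.014 ]]
(0.373, 0.2764, array([0.0536, 0.1331]), np.float32(0.236), array([  74,  146,   56,  124, 2811], dtype=int32))
(0.373, 0.2762, array([0.054 , 0.1336]), np.float32(0.236), array([  74,  146,   56,  124, 3102], dtype=int32))
(0.3732, 0.276, array([0.0551, 0.1342]), np.float32(0.237), array([  74,  145,   56,  125, 3564], dtype=int32))
ring t_mouse [[0.446  0.1061 0.006 ]]
```

View pics/w9c.png

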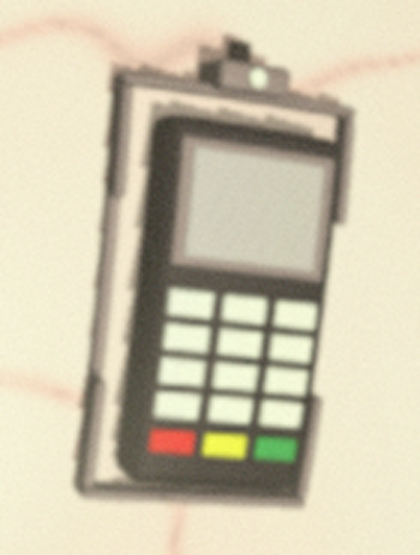

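View pics/top1c.png

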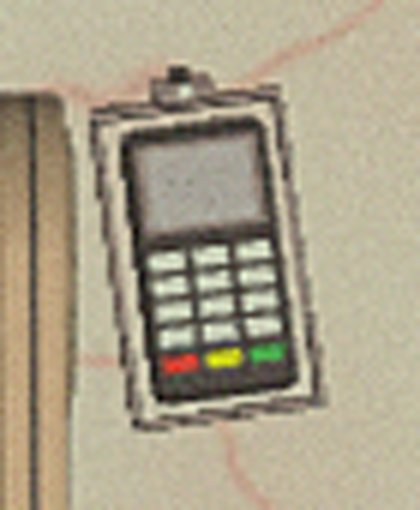

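Call:
play_rows:
  translation:
    - [-0.5, 4, 0]
    - [-0.5, 4, -1]
    - [-0.5, 4, -1]
    - [-0.5, 4, -1]
    - [-0.5, 4, -1]
    - [0, 2.5, -1]
    - [0, 0, 0]
    - [0, 0, 0]
  twist:
    - [0, 0.008, 0.012]
    - [0, 0, 0.012]
    - [0, 0, 0.012]
    - [0, 0, 0.012]
    - [0, 0, 0.012]
    - [0, 0, 0.01]
    - [0, 0, 0]
    - [0, 0, 0]
  hand: [6.2, 6.2, 6.2, 6.2, 6.2, 6.2, 6.2, 6.2]

```text
t: 7.93
tcp_pos: [0.3795, 0.2609, 0.1629]
tool_rot: [0.995, 0.1, 0.002, 0.003]
wrist_force: [-0.3, -0.8, -0.3]
opening: 0.0618
```

Run:
```python
from h import *
f=snap("w10")
```

```text
t 7.93 tcp [0.3795 0.2609 0.1629] heading 0.2 z [ 0.0044 -0.0055 -1.    ] open 0.06181765137460557
```

View pics/w10.png

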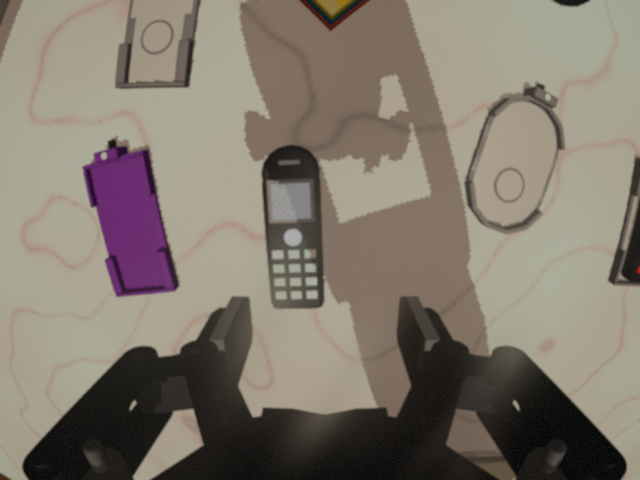

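Run:
```python
from h import *
f=pickle.load(open("w10.pkl","rb"))
for th in (60,75): print(dark(f,(292,225),.024,th,close=11))
```

```text
(0.3739, 0.2841, array([0.0431, 0.1292]), np.float32(0.224), array([ 263,  146,   59,  157, 1976], dtype=int32))
(0.3724, 0.2834, array([0.0438, 0.1337]), np.float32(0.23), array([ 262,  145,   61,  162, 3039], dtype=int32))
```

Call:
play_rows:
  translation:
    - [-0.6, 1.8, -3]
    - [-0.2, 0.4, -3]
    - [0, 0, -3]
    - [0, 0, -1]
    - [0, 0, 0]
    - [0, 0, 0]
  twist:
    - [0.003, 0.003, 0.015]
    - [0, 0, 0.015]
    - [0, 0, 0]
    - [0, 0, 0]
    - [0, 0, 0]
    - [0, 0, 0]
  hand: [6.2, 6.2, 6.2, 6.2, 6.2, 6.2]

```text
t: 8.48
tcp_pos: [0.3781, 0.2748, 0.0635]
tool_rot: [0.994, 0.107, 0.003, 0.001]
wrist_force: [0.4, -0.3, 0.4]
opening: 0.0621
```

Run:
```python
from h import *
f=snap("w11")
for th in (60,75): print(dark(f,(324,260),.024,th,w=130,close=15))
```

```text
t 8.48 tcp [0.3781 0.2748 0.0635] heading 0.2153 z [ 0.0065 -0.0022 -1.    ] open 0.06206000066969366
(0.3796, 0.2853, array([0.0433, 0.1195]), np.float32(0.227), array([ 260,  154,   87,  209, 6823], dtype=int32))
(0.3726, 0.2835, array([0.0436, 0.1341]), np.float32(0.234), array([  260,   154,    87,   228, 10207], dtype=int32))
```

View pics/w11.png

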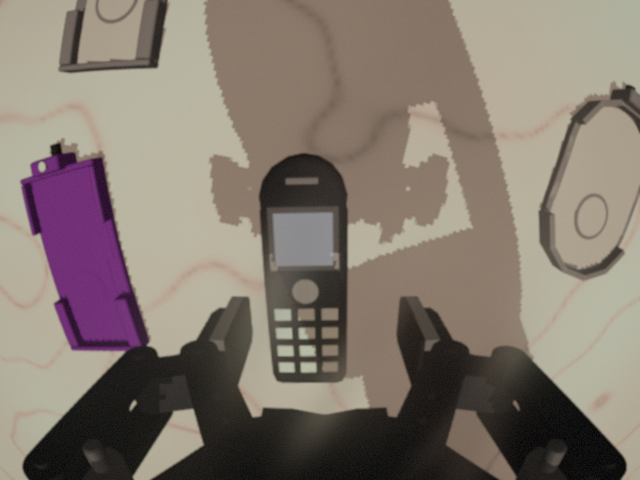

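Call:
play_rows:
  translation:
    - [-0.6, 0.8, -2]
    - [-0.1, 0.1, -2]
    - [0, 0, -1]
    - [0, 0, 0]
    - [0, 0, 0]
  twist:
    - [0.002, 0.005, 0.015]
    - [0, 0, 0]
    - [0, 0, 0]
    - [0, 0, 0]
    - [0, 0, 0]
  hand: [6.2, 6.2, 6.2, 6.2, 6.2]

```text
t: 8.95
tcp_pos: [0.3797, 0.2859, 0.0229]
tool_rot: [0.994, 0.113, 0.008, -0.003]
wrist_force: [1.3, 0.2, -0.6]
opening: 0.0619
```

Call:
play_rows:
  translation:
    - [-0.7, -0.3, -0.8]
    - [0, 0, -0.4]
    - [0, 0, 0]
    - [0, 0, 0]
  twist:
    - [-0.007, 0.013, 0.004]
    - [0, 0, 0]
    - [0, 0, 0]
    - [0, 0, 0]
  hand: [6.2, 6.2, 6.2, 6.2]

```text
t: 9.28
tcp_pos: [0.3749, 0.2836, 0.014]
tool_rot: [0.993, 0.115, 0.003, -0.001]
wrist_force: [-0.2, -0.3, -0.2]
opening: 0.0616
```

Call:
play_rows:
  translation:
    - [-0.3, 0, -0.8]
    - [0, 0, -0.3]
    - [0, 0, 0]
    - [0, 0, 0]
  twist:
    - [-0.002, 0.005, 0]
    - [0, 0, 0]
    - [0, 0, 0]
    - [0, 0, 0]
  hand: [6.2, 6.2, 6.2, 6.2]

```text
t: 9.62
tcp_pos: [0.372, 0.2839, 0.0026]
tool_rot: [0.993, 0.115, 0.001, -0.001]
wrist_force: [-0.2, 0.0, -0.4]
opening: 0.0621
```

Call:
play_rows:
  translation:
    - [0, 0, 0.1]
    - [0, 0, 0]
    - [0, 0, 0]
    - [0, 0, 0]
    - [0, 0, 0]
    - [0, 0, 0]
  twist:
    - [0, 0, 0]
    - [0, 0, 0]
    - [0, 0, 0]
    - [0, 0, 0]
    - [0, 0, 0]
    - [0, 0, 0]
  hand: [5, 4, 3.2, 3.2, 3.2, 3.2]

```text
t: 10.12
tcp_pos: [0.3719, 0.2839, 0.0038]
tool_rot: [0.993, 0.115, 0.001, -0.0]
wrist_force: [-0.1, 0.9, 0.1]
opening: 0.0444
```

Call:
play_rows:
  translation:
    - [0, 0, 2.5]
    - [0, 0, 4]
    - [1, -2, 4]
    - [2, -3.6, 3]
    - [2, -3.6, 0]
    - [2, -3.6, 0]
    - [2, -3.6, 0]
    - [2, -3.6, 0]
  twist:
    - [0, 0, 0]
    - [0, 0, 0]
    - [0, 0, 0]
    - [0, 0, 0.01]
    - [0, 0, 0.01]
    - [0, 0, 0.01]
    - [0, 0, 0.01]
    - [0, 0, 0.01]
  hand: [3.2, 3.2, 3.2, 3.2, 3.2, 3.2, 3.2, 3.2]

```text
t: 10.78
tcp_pos: [0.4747, 0.0881, 0.1382]
tool_rot: [0.989, 0.147, 0.0, 0.001]
wrist_force: [-0.5, -0.1, -2.1]
opening: 0.0446
```

Call:
play_rows:
  translation:
    - [2, -3.6, 0]
    - [2, -3.6, 0]
    - [2, -3.6, 0]
    - [2, -3.6, 0]
    - [2, -3.6, 0]
    - [2, -3.0, 0]
    - [0, 0, 0]
    - [0, 0, 0]
  twist:
    - [0, 0, 0.015]
    - [0, 0, 0.015]
    - [0, 0, 0.015]
    - [0, 0, 0.015]
    - [0, 0, 0.015]
    - [0, 0, 0.015]
    - [0, 0, 0]
    - [0, 0, 0]
  hand: [3.2, 3.2, 3.2, 3.2, 3.2, 3.2, 3.2, 3.2]

```text
t: 11.45
tcp_pos: [0.5962, -0.1355, 0.1363]
tool_rot: [0.982, 0.19, 0.001, 0.002]
wrist_force: [0.5, 1.5, -2.3]
opening: 0.0445
```

Run:
```python
from h import *
f=snap("w12")
```

```text
t 11.45 tcp [ 0.5962 -0.1355  0.1363] heading 0.3822 z [ 0.002  -0.0029 -1.    ] open 0.04452770168352455
```

View pics/w12.png

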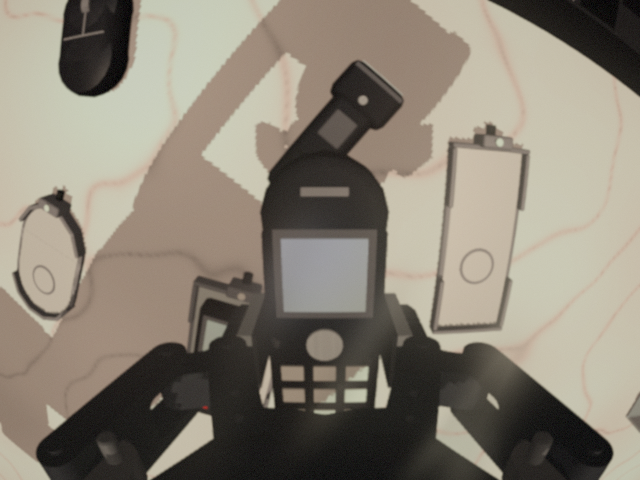

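Run:
```python
from h import *
f=pickle.load(open("w12.pkl","rb"));p=f["pose"]
q=plane(f,[(450,141),(529,151),(432,330),(502,328)],.014,p);print(q.round(4),q.mean(0))
for a,b in((2,0),(3,1)):
    d=q[b]-q[a];print(np.arctan2(d[1],d[0]),np.hypot(*d[:2]))
r=plane(f,[(477,266)],.006,p)[0];print("ring",r, "mid",r[:2]+.02*np.array([np.cos(.37),np.sin(.37)]))
h=.382;z=.1363+.0205
q=plane(f,[(324,153),(263,225),(386,225)],z,p)-p[0];print((q[:,:2]@np.array([[np.cos(h),-np.sin(h)],[np.sin(h),np.cos(h)]])).round(4))
```

```text
[[ 0.6958 -0.1955  0.014 ]
 [ 0.719  -0.2605  0.014 ]
 [ 0.5509 -0.2531  0.014 ]
 [ 0.5738 -0.3174  0.014 ]] [ 0.63487701 -0.25664587  0.014     ]
0.37811873783741023 0.15586143343129974
0.37343674169412616 0.15595548307989432
ring [ 0.61525858 -0.26624205  0.006     ] mid [ 0.63390513 -0.25900974]
[[ 0.0673 -0.    ]
 [ 0.043   0.0209]
 [ 0.0429 -0.0213]]
```

Call:
play_rows:
  translation:
    - [1.2, -3.8, 0]
    - [1.2, -3.8, -1]
    - [1.2, -3.6, -2]
    - [0.3, -1, -3]
    - [0, 0, -2]
    - [0, 0, 0]
    - [0, 0, 0]
  twist:
    - [0, 0, -0.003]
    - [0, 0, -0.003]
    - [0, 0, 0]
    - [0, 0, 0]
    - [0, 0, 0]
    - [0, 0, 0]
    - [0, 0, 0]
  hand: [3.2, 3.2, 3.2, 3.2, 3.2, 3.2, 3.2]

```text
t: 12.08
tcp_pos: [0.635, -0.254, 0.0549]
tool_rot: [0.982, 0.191, 0.001, 0.001]
wrist_force: [-0.6, 0.4, -1.5]
opening: 0.045
```

Run:
```python
from h import *
f=snap("w13")
```

```text
t 12.08 tcp [ 0.635  -0.254   0.0549] heading 0.3842 z [ 0.0027 -0.002  -1.    ] open 0.04504272095380038
```

View pics/w13.png

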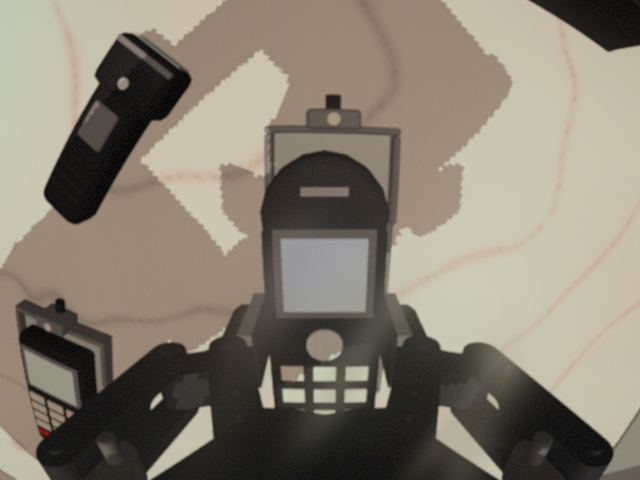

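Run:
```python
from h import *
f=pickle.load(open("w13.pkl","rb"));p=f["pose"]
q=plane(f,[(266,128),(400,129)],.014,p);d=q[0]-q[1];a=np.arctan2(-d[0],d[1]);print(q.round(4),a,np.hypot(*d[:2]))
print(q.mean(0)[:2]-.08*np.array([np.cos(.375),np.sin(.375)]))
```

```text
[[ 0.6953 -0.1991  0.014 ]
 [ 0.7199 -0.2604  0.014 ]] 0.3811499317884477 0.06606031846690523
[ 0.63312393 -0.25904516]
```

Call:
play_rows:
  translation:
    - [-0.1, -0.4, -1.5]
    - [0, 0, -1]
    - [0, 0, 0]
    - [0, 0, 0]
  twist:
    - [0.002, 0.002, -0.007]
    - [0, 0, 0]
    - [0, 0, 0]
    - [0, 0, 0]
  hand: [3.2, 3.2, 3.2, 3.2]

```text
t: 12.47
tcp_pos: [0.6362, -0.2552, 0.033]
tool_rot: [0.982, 0.189, 0.003, 0.001]
wrist_force: [-0.2, 0.1, -2.3]
opening: 0.0448
```

Call:
play_rows:
  translation:
    - [-0.25, -0.35, -0.8]
    - [0, 0, -0.4]
    - [0, 0, 0]
    - [0, 0, 0]
  twist:
    - [0.002, 0.005, 0]
    - [0, 0, 0]
    - [0, 0, 0]
    - [0, 0, 0]
  hand: [3.2, 3.2, 3.2, 3.2]

```text
t: 12.8
tcp_pos: [0.6345, -0.2588, 0.0215]
tool_rot: [0.982, 0.19, 0.001, 0.0]
wrist_force: [0.1, 1.0, -1.9]
opening: 0.0448
```

Call:
play_rows:
  translation:
    - [0, 0.1, -0.8]
    - [0, 0, -0.3]
    - [0, 0, 0]
    - [0, 0, 0]
  twist:
    - [0, 0.001, 0]
    - [0, 0, 0]
    - [0, 0, 0]
    - [0, 0, 0]
  hand: [3.2, 3.2, 3.2, 3.2]

```text
t: 13.13
tcp_pos: [0.6348, -0.258, 0.0099]
tool_rot: [0.982, 0.19, 0.001, 0.001]
wrist_force: [-1.0, 0.7, 1.8]
opening: 0.0445
```

Call:
play_rows:
  translation:
    - [0, 0, 0]
    - [0, 0, 0]
    - [0, 0, 0]
    - [0, 0, 1]
    - [0, 0, 3]
    - [0, 0, 4]
    - [0, 1, 4]
    - [-0.5, 3, 1]
  twist:
    - [0, 0, 0]
    - [0, 0, 0]
    - [0, 0, 0]
    - [0, 0, 0]
    - [0, 0, 0]
    - [0, 0, 0]
    - [0, 0, -0.05]
    - [0, 0, -0.1]
  hand: [6.2, 6.2, 6.2, 6.2, 6.2, 6.2, 6.2, 6.2]

```text
t: 13.8
tcp_pos: [0.6259, -0.2202, 0.1426]
tool_rot: [0.994, 0.113, -0.002, -0.002]
wrist_force: [2.0, 0.9, 0.9]
opening: 0.062
```

Call:
play_rows:
  translation:
    - [0, 4, 0.5]
    - [0, 3, 0.5]
    - [0, 3, 0.5]
    - [0, 0, 0.5]
    - [0, 0, 0]
    - [0, 0, 0]
    - [0, 0, 0]
  twist:
    - [0, 0, -0.11]
    - [0, 0, -0.11]
    - [0, 0, -0.11]
    - [0, 0, -0.11]
    - [0, 0, -0.1]
    - [0, 0, 0]
    - [0, 0, 0]
  hand: [5.2, 5.2, 5.2, 5.2, 5.2, 5.2, 5.2]

```text
t: 14.38
tcp_pos: [0.6309, -0.1124, 0.1827]
tool_rot: [0.986, -0.169, 0.01, 0.0]
wrist_force: [-0.0, -1.4, -0.4]
opening: 0.0519
```

Run:
```python
from h import *
f=snap("w14")
```

```text
t 14.38 tcp [ 0.6309 -0.1124  0.1827] heading -0.34 z [ 0.0193 -0.0043 -0.9998] open 0.05193394781380567
```

View pics/w14.png

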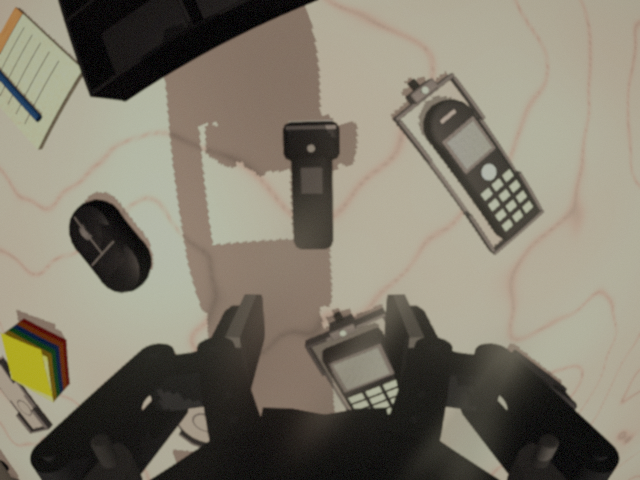

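Run:
```python
from h import *
f=pickle.load(open("w14.pkl","rb"));p=f["pose"]
for th in (60,75): print(dark(f,(312,180),.028,th,close=9))
# phone check: top end, foot corners z=.03; tray corners z=.014
q=plane(f,[(443,98),(528,212),(499,235)],.030,p);print("phone",q.round(4))
q=plane(f,[(393,116),(453,74),(543,210),(494,253)],.014,p);print("tray",q.round(4),q.mean(0))
h=np.clip(f["image"][65:265,380:560,::-1]*1.5,0,255).astype(np.uint8);cv2.imwrite("pics/w14c.png",cv2.resize(h,None,fx=3,fy=3,interpolation=2))
```

```text
(0.6826, -0.1194, array([0.0432, 0.0674]), np.float32(-0.337), array([ 284,  122,   55,   84, 2786], dtype=int32))
(0.6658, -0.1132, array([0.0438, 0.1034]), np.float32(-0.337), array([ 283,  122,   56,  126, 4493], dtype=int32))
phone [[ 0.7005 -0.2391  0.03  ]
 [ 0.5832 -0.291   0.03  ]
 [ 0.5722 -0.2572  0.03  ]]
tray [[ 0.698  -0.1971  0.014 ]
 [ 0.7185 -0.2607  0.014 ]
 [ 0.5734 -0.3169  0.014 ]
 [ 0.5496 -0.2549  0.014 ]] [ 0.63489088 -0.25741434  0.014     ]
```

View pics/w14c.png

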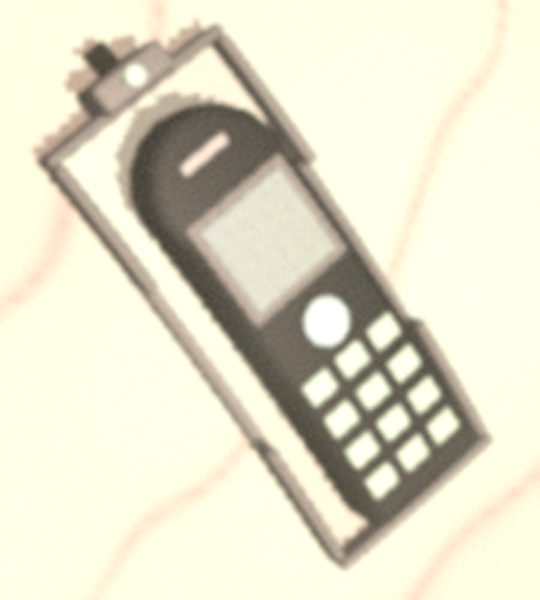

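Call:
play_rows:
  translation:
    - [2, 0, -3]
    - [1.2, 0, -3]
    - [0, 0, -3]
    - [0, 0, -3]
    - [0, 0, 0]
    - [0, 0, 0]
  twist:
    - [0.003, 0.012, 0]
    - [0, 0, 0]
    - [0, 0, 0]
    - [0, 0, 0]
    - [0, 0, 0]
    - [0, 0, 0]
  hand: [5.2, 5.2, 5.2, 5.2, 5.2, 5.2]

```text
t: 14.93
tcp_pos: [0.6657, -0.117, 0.0636]
tool_rot: [0.987, -0.162, 0.008, 0.001]
wrist_force: [0.2, -0.1, 0.6]
opening: 0.0521
```

Run:
```python
from h import *
f=snap("w15")
for th in (75,85): print(dark(f,(324,240),.028,th,w=120,close=9))
```

```text
t 14.93 tcp [ 0.6657 -0.117   0.0636] heading -0.3263 z [ 0.0146 -0.0037 -0.9999] open 0.05207788451543571
(0.6673, -0.1145, array([0.0434, 0.1019]), np.float32(-0.32), array([  273,   180,    89,   180, 10082], dtype=int32))
(0.6675, -0.1145, array([0.044 , 0.1023]), np.float32(-0.322), array([  273,   179,    90,   181, 11495], dtype=int32))
```

View pics/w15.png

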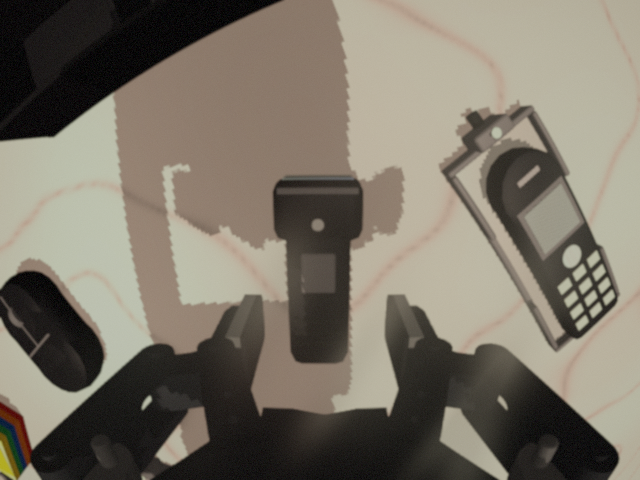

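Call:
play_rows:
  translation:
    - [-0.2, 0.2, -2]
    - [-0.2, 0, -1.5]
    - [0, 0, -0.8]
    - [0, 0, 0]
    - [0, 0, 0]
  twist:
    - [0.003, 0.015, -0.004]
    - [0, 0, 0]
    - [0, 0, 0]
    - [0, 0, 0]
    - [0, 0, 0]
  hand: [5.2, 5.2, 5.2, 5.2, 5.2]

```text
t: 15.4
tcp_pos: [0.6655, -0.1175, 0.0278]
tool_rot: [0.987, -0.163, 0.005, 0.001]
wrist_force: [-0.1, -0.0, -0.5]
opening: 0.0522
```

Call:
play_rows:
  translation:
    - [0, 0.4, -1]
    - [0, 0, -0.6]
    - [0, 0, 0]
    - [0, 0, 0]
  twist:
    - [0.003, 0.009, 0]
    - [0, 0, 0]
    - [0, 0, 0]
    - [0, 0, 0]
  hand: [5.2, 5.2, 5.2, 5.2]

```text
t: 15.73
tcp_pos: [0.6678, -0.1137, 0.0142]
tool_rot: [0.987, -0.163, 0.002, 0.0]
wrist_force: [-0.0, -0.5, -0.1]
opening: 0.0517
```

Call:
play_rows:
  translation:
    - [-0.2, 0, -0.6]
    - [0, 0, -0.2]
    - [0, 0, 0]
    - [0, 0, 0]
  twist:
    - [0, 0.004, 0]
    - [0, 0, 0]
    - [0, 0, 0]
    - [0, 0, 0]
  hand: [5.2, 5.2, 5.2, 5.2]

```text
t: 16.07
tcp_pos: [0.6659, -0.1136, 0.0058]
tool_rot: [0.987, -0.163, 0.0, 0.001]
wrist_force: [0.1, -0.4, 0.5]
opening: 0.0522
```

Call:
play_rows:
  translation:
    - [0, 0, 0]
    - [0, 0, 0]
    - [0, 0, 0]
    - [0, 0, 0]
    - [0, 0, 0]
    - [0, 0, 0]
  twist:
    - [0, 0, 0]
    - [0, 0, 0]
    - [0, 0, 0]
    - [0, 0, 0]
    - [0, 0, 0]
    - [0, 0, 0]
  hand: [4.4, 3.4, 2.2, 2.2, 2.2, 2.2]

```text
t: 16.57
tcp_pos: [0.666, -0.1137, 0.0061]
tool_rot: [0.987, -0.163, 0.001, 0.001]
wrist_force: [-0.0, -0.2, -0.4]
opening: 0.0326
```

Call:
play_rows:
  translation:
    - [0, 0, 2.5]
    - [0, 0, 4]
    - [-0.6, 2, 4]
    - [-1.2, 3.7, 3]
    - [-1.2, 3.7, 1]
    - [-1.2, 3.7, 0]
    - [-1.2, 3.7, 0]
    - [-1.2, 3.7, 0]
  twist:
    - [0, 0, 0]
    - [0, 0, 0]
    - [0, 0, 0.03]
    - [0, 0, 0.03]
    - [0, 0, 0.03]
    - [0, 0, 0.03]
    - [0, 0, 0.03]
    - [0, 0, 0.03]
  hand: [2.2, 2.2, 2.2, 2.2, 2.2, 2.2, 2.2, 2.2]

```text
t: 17.23
tcp_pos: [0.5969, 0.0859, 0.151]
tool_rot: [0.997, -0.077, -0.0, 0.001]
wrist_force: [1.0, 1.0, -1.9]
opening: 0.0328
```

Call:
play_rows:
  translation:
    - [-1.2, 3.7, 0]
    - [-1.2, 3.7, 0]
    - [-1.2, 3.7, 0]
    - [-1.2, 3.7, 0]
    - [-1.2, 3.7, 0]
    - [-1.2, 3.0, 0]
    - [0, 0, 0]
    - [0, 0, 0]
  twist:
    - [0, 0, 0.04]
    - [0, 0, 0.04]
    - [0, 0, 0.04]
    - [0, 0, 0.04]
    - [0, 0, 0.04]
    - [0, 0, 0.04]
    - [0, 0, 0]
    - [0, 0, 0]
  hand: [2.2, 2.2, 2.2, 2.2, 2.2, 2.2, 2.2, 2.2]

```text
t: 17.9
tcp_pos: [0.5153, 0.3185, 0.1522]
tool_rot: [0.999, 0.054, 0.001, -0.0]
wrist_force: [0.3, -0.6, -2.2]
opening: 0.0332
```

Run:
```python
from h import *
f=snap("w16")
```

```text
t 17.9 tcp [0.5153 0.3185 0.1522] heading 0.1078 z [ 1.8e-03  9.0e-04 -1.0e+00] open 0.03319114783844175
```

View pics/w16.png

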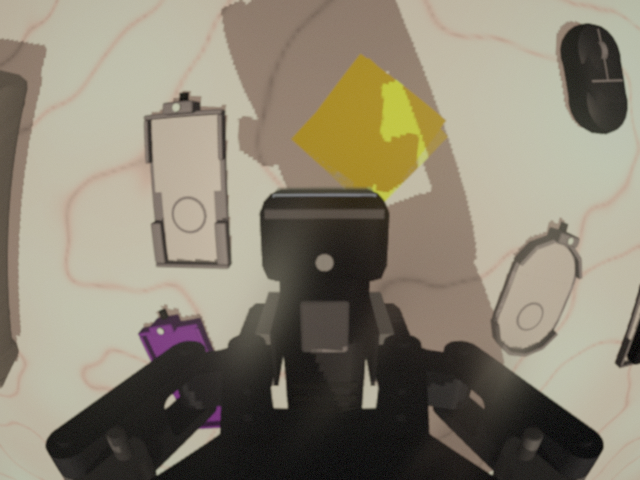

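```bash
cat >> h.py <<'E'
def tray(f,c,ring,dirs=None):
    p=f["pose"];q=plane(f,c,.014,p);a=[]
    for i,j in((2,0),(3,1)):
        d=q[j]-q[i];a.append(np.arctan2(d[1],d[0]))
    y=np.mean(a);r=plane(f,[ring],.006,p)[0]
    print("corners mid",q.mean(0)[:2].round(4),"yaws",np.round(a,3),"ring mid",(r[:2]+.02*np.array([np.cos(y),np.sin(y)])).round(4),"len",np.linalg.norm(q[2]-q[0]).round(4))
def held(f,px,dz):
    s=f["pose"];r=R.from_quat(s[1]).as_matrix();h=np.arctan2(r[1,0],r[0,0])
    q=plane(f,px,s[0][2]+dz,s)-s[0];print("held",(q[:,:2]@np.array([[np.cos(h),-np.sin(h)],[np.sin(h),np.cos(h)]])).round(4))
E
python3 - <<'E'
from h import *
f=pickle.load(open("w16.pkl","rb"))
tray(f,[(145,114),(226,109),(158,267),(230,266)],(189,214))
held(f,[(270,192),(378,192),(262,212),(388,212)],.0225)
E
```

```text
corners mid [0.5337 0.4312] yaws [0.102 0.081] ring mid [0.533  0.4333] len 0.1303
held [[ 0.0547  0.0177]
 [ 0.0547 -0.018 ]
 [ 0.048   0.0206]
 [ 0.048  -0.0216]]
```

Call:
play_rows:
  translation:
    - [0.6, 3.8, 0]
    - [0.6, 3.8, -1]
    - [0.5, 3, -3]
    - [0, 0.8, -3]
    - [0, 0, -2]
    - [0, 0, 0]
    - [0, 0, 0]
  twist:
    - [0, 0, -0.008]
    - [0, 0, -0.008]
    - [0, 0, 0]
    - [0, 0, 0]
    - [0, 0, 0]
    - [0, 0, 0]
    - [0, 0, 0]
  hand: [2.2, 2.2, 2.2, 2.2, 2.2, 2.2, 2.2]

```text
t: 18.53
tcp_pos: [0.5378, 0.4276, 0.0587]
tool_rot: [0.999, 0.038, 0.001, 0.0]
wrist_force: [0.3, 0.6, -1.1]
opening: 0.0329
```

Run:
```python
from h import *
f=snap("w17")
```

```text
t 18.53 tcp [0.5378 0.4276 0.0587] heading 0.0758 z [ 2.9e-03 -7.0e-04 -1.0e+00] open 0.032880419834353525
```

View pics/w17.png

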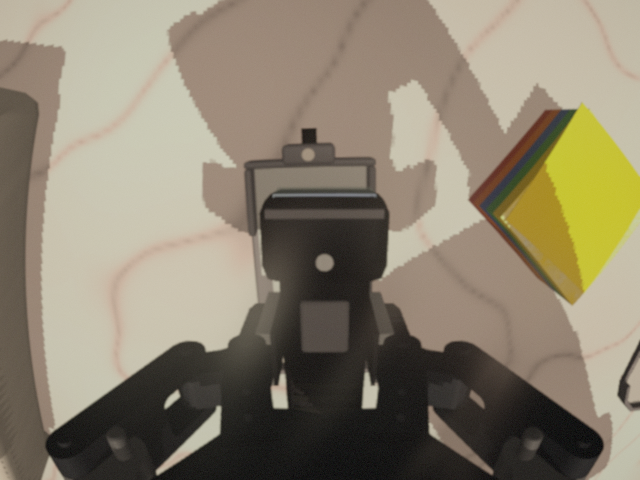

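Run:
```python
from h import *
f=pickle.load(open("w17.pkl","rb"));p=f["pose"]
q=plane(f,[(246,162),(376,159)],.014,p);d=q[0]-q[1];a=np.arctan2(-d[0],d[1]);print(q.round(4),a,np.hypot(*d[:2]))
print(q.mean(0)[:2]-.065*np.array([np.cos(.093),np.sin(.093)]))
```

```text
[[0.5942 0.4717 0.014 ]
 [0.6004 0.4058 0.014 ]] 0.09345123167251802 0.06616521446467605
[0.53256292 0.43267699]
```

Call:
play_rows:
  translation:
    - [-0.5, 0.5, -1.5]
    - [0, 0, -1]
    - [0, 0, 0]
    - [0, 0, 0]
  twist:
    - [0, 0.003, 0.016]
    - [0, 0, 0]
    - [0, 0, 0]
    - [0, 0, 0]
  hand: [2.2, 2.2, 2.2, 2.2]

```text
t: 18.92
tcp_pos: [0.536, 0.4311, 0.0368]
tool_rot: [0.999, 0.045, 0.002, -0.001]
wrist_force: [0.3, -0.5, -2.0]
opening: 0.0329
```

Call:
play_rows:
  translation:
    - [-0.35, 0.15, -0.9]
    - [0, 0, -0.5]
    - [0, 0, 0]
    - [0, 0, 0]
  twist:
    - [0, 0.004, 0.004]
    - [0, 0, 0]
    - [0, 0, 0]
    - [0, 0, 0]
  hand: [2.2, 2.2, 2.2, 2.2]

```text
t: 19.25
tcp_pos: [0.5333, 0.4331, 0.0236]
tool_rot: [0.999, 0.047, 0.002, -0.002]
wrist_force: [-0.0, 0.2, -1.5]
opening: 0.0326
```

Call:
play_rows:
  translation:
    - [-0.1, 0, -0.7]
    - [0, 0, -0.4]
    - [0, 0, 0]
    - [0, 0, 0]
  twist:
    - [-0.002, 0.003, 0]
    - [0, 0, 0]
    - [0, 0, 0]
    - [0, 0, 0]
  hand: [2.2, 2.2, 2.2, 2.2]

```text
t: 19.58
tcp_pos: [0.5324, 0.4335, 0.0121]
tool_rot: [0.999, 0.047, 0.0, -0.001]
wrist_force: [-1.7, -1.0, 4.4]
opening: 0.0331
```

Call:
play_rows:
  translation:
    - [0, 0, 0]
    - [0, 0, 0]
    - [0, 0, 0]
    - [0, 0, 1]
    - [0, 0, 3]
    - [0, 0, 4]
    - [0, 0, 4]
    - [0, -2, 3]
  twist:
    - [0, 0, 0]
    - [0, 0, 0]
    - [0, 0, 0]
    - [0, 0, 0]
    - [0, 0, 0]
    - [0, 0, 0]
    - [0, 0, 0]
    - [0, 0, 0]
  hand: [5, 5, 5, 5, 5, 5, 5, 5]

```text
t: 20.25
tcp_pos: [0.5258, 0.4115, 0.1598]
tool_rot: [0.999, 0.048, -0.007, 0.002]
wrist_force: [1.2, -0.1, 1.4]
opening: 0.0503
```

Call:
play_rows:
  translation:
    - [0, -3, 1]
    - [0, -3, 1]
    - [0, -1, 0]
    - [0, 0, 0]
    - [0, 0, 0]
  twist:
    - [0, 0, 0.02]
    - [0, 0, 0.02]
    - [0, 0, 0.02]
    - [0, 0, 0]
    - [0, 0, 0]
  hand: [7, 7, 7, 7, 7]

```text
t: 20.67
tcp_pos: [0.5319, 0.3406, 0.201]
tool_rot: [0.997, 0.079, 0.005, -0.003]
wrist_force: [0.0, 0.6, 0.3]
opening: 0.0698
```

Run:
```python
from h import *
f=snap("w18")
```

```text
t 20.67 tcp [0.5319 0.3406 0.201 ] heading 0.1572 z [ 0.0104  0.0059 -0.9999] open 0.06984095229116871
```

View pics/w18.png

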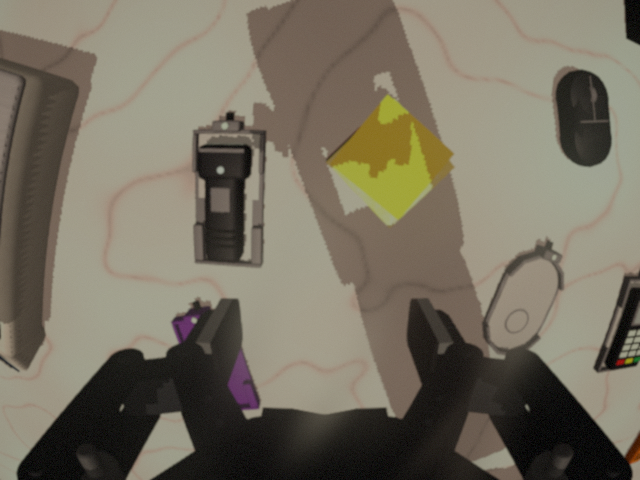

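Call:
play_rows:
  translation:
    - [1.7, -3.1, 0]
    - [1.7, -3.1, 0]
    - [1.7, -3.1, 0]
    - [1.7, -3.1, 0]
    - [1.7, -3.1, 0]
    - [1.7, -3.1, 0]
    - [1.7, -3.1, -1]
    - [0, 0, 0]
  twist:
    - [0, 0, 0.02]
    - [0, 0, 0.02]
    - [0, 0, 0.02]
    - [0, 0, 0.02]
    - [0, 0, 0.02]
    - [0, 0, 0.02]
    - [0, 0, 0.02]
    - [0, 0, 0]
  hand: [7, 7, 7, 7, 7, 7, 7, 7]

```text
t: 21.38
tcp_pos: [0.651, 0.1261, 0.1855]
tool_rot: [0.988, 0.157, 0.001, -0.004]
wrist_force: [0.6, 0.5, -1.2]
opening: 0.0699
```

Call:
play_rows:
  translation:
    - [0, 0, -1]
    - [0, 0, 0]
    - [0, 0, 0]
  twist:
    - [0, 0, 0]
    - [0, 0, 0]
    - [0, 0, 0]
  hand: [7, 7, 7]

```text
t: 21.63
tcp_pos: [0.651, 0.1268, 0.1713]
tool_rot: [0.988, 0.156, -0.001, -0.005]
wrist_force: [-0.0, 0.3, 0.9]
opening: 0.0698
```

Run:
```python
from h import *
f=snap("w19")
```

```text
t 21.63 tcp [0.651  0.1268 0.1713] heading 0.3124 z [-0.0029  0.009  -1.    ] open 0.06980236926094006
```

View pics/w19.png

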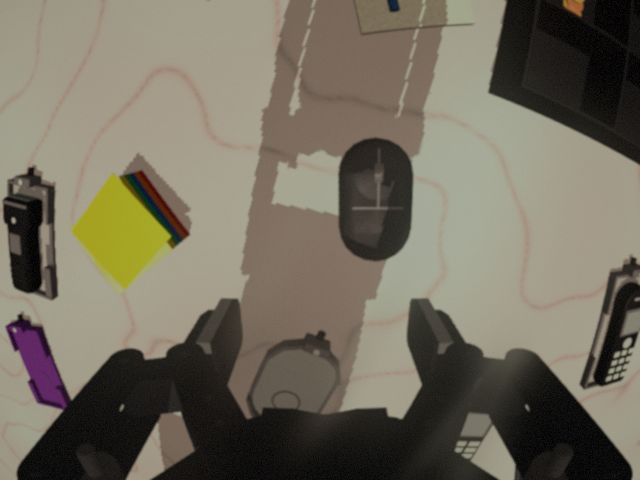

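Run:
```python
from h import *
f=pickle.load(open("w19.pkl","rb"))
for th in (60,75,85): print(dark(f,(376,200),.02,th,close=9))
```

```text
(0.6811, 0.0939, array([0.058 , 0.0999]), np.float32(0.321), array([ 340,  139,   72,  121, 5437], dtype=int32))
(0.6809, 0.0942, array([0.059 , 0.1015]), np.float32(0.321), array([ 339,  138,   73,  123, 7421], dtype=int32))
(0.681, 0.0941, array([0.0592, 0.1016]), np.float32(0.319), array([ 339,  138,   74,  123, 7763], dtype=int32))
```

Call:
play_rows:
  translation:
    - [1.8, -2, -3]
    - [1.1, -1.2, -3]
    - [0, 0, -3]
    - [0, 0, -1]
    - [0, 0, 0]
    - [0, 0, 0]
  twist:
    - [-0.004, -0.003, 0.008]
    - [0, 0, 0]
    - [0, 0, 0]
    - [0, 0, 0]
    - [0, 0, 0]
    - [0, 0, 0]
  hand: [7.3, 7.3, 7.3, 7.3, 7.3, 7.3]

```text
t: 22.18
tcp_pos: [0.6796, 0.1036, 0.0711]
tool_rot: [0.986, 0.165, 0.002, -0.003]
wrist_force: [-0.0, 1.0, -0.5]
opening: 0.073
```

Run:
```python
from h import *
f=snap("w20")
for th in (60,75): print(dark(f,(324,240),.02,th,w=110,close=9))
```

```text
t 22.18 tcp [0.6796 0.1036 0.0711] heading 0.3314 z [ 0.0034  0.0067 -1.    ] open 0.07298789115088916
(0.6808, 0.0934, array([0.0585, 0.1043]), np.float32(0.339), array([  289,   178,   107,   172, 11332], dtype=int32))
(0.6807, 0.0938, array([0.0595, 0.1044]), np.float32(0.322), array([  288,   178,   109,   172, 15401], dtype=int32))
```

View pics/w20.png

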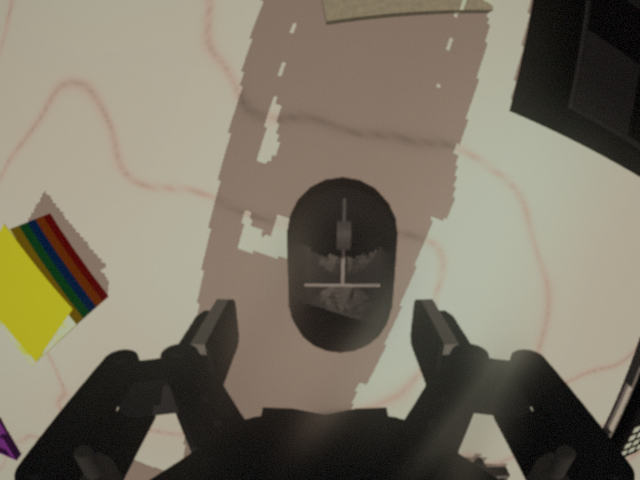

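Call:
play_rows:
  translation:
    - [0, -0.9, -1.5]
    - [0, 0, -1.5]
    - [0, 0, -1]
    - [0, 0, 0]
    - [0, 0, 0]
  twist:
    - [-0.005, 0.003, 0]
    - [0, 0, 0]
    - [0, 0, 0]
    - [0, 0, 0]
    - [0, 0, 0]
  hand: [7.3, 7.3, 7.3, 7.3, 7.3]

```text
t: 22.65
tcp_pos: [0.6832, 0.0957, 0.0348]
tool_rot: [0.986, 0.166, 0.005, -0.0]
wrist_force: [0.7, 0.2, -0.9]
opening: 0.0732
```

Call:
play_rows:
  translation:
    - [-0.2, -0.1, -1.2]
    - [0, 0, -1.0]
    - [0, 0, -0.6]
    - [0, 0, 0]
    - [0, 0, 0]
  twist:
    - [0, 0.009, -0.002]
    - [0, 0, 0]
    - [0, 0, 0]
    - [0, 0, 0]
    - [0, 0, 0]
  hand: [7.3, 7.3, 7.3, 7.3, 7.3]

```text
t: 23.07
tcp_pos: [0.6811, 0.0945, 0.0041]
tool_rot: [0.986, 0.165, 0.001, -0.001]
wrist_force: [0.8, 0.4, 0.8]
opening: 0.0728
```

Call:
play_rows:
  translation:
    - [0, 0, -0.4]
    - [0, 0, 0]
    - [0, 0, 0]
  twist:
    - [0, 0.001, 0]
    - [0, 0, 0]
    - [0, 0, 0]
  hand: [7.3, 7.3, 7.3]

```text
t: 23.32
tcp_pos: [0.6812, 0.0945, -0.0002]
tool_rot: [0.986, 0.165, 0.0, -0.001]
wrist_force: [-0.7, 0.3, 1.0]
opening: 0.0729
```

Call:
play_rows:
  translation:
    - [0, 0, 0]
    - [0, 0, 0]
    - [0, 0, 0]
    - [0, 0, 0]
    - [0, 0, 0]
    - [0, 0, 0]
  twist:
    - [0, 0, 0]
    - [0, 0, 0]
    - [0, 0, 0]
    - [0, 0, 0]
    - [0, 0, 0]
    - [0, 0, 0]
  hand: [6.6, 5.6, 4.6, 4.6, 4.6, 4.6]

```text
t: 23.82
tcp_pos: [0.6822, 0.0947, 0.0015]
tool_rot: [0.986, 0.165, 0.001, -0.001]
wrist_force: [0.5, -0.3, -1.6]
opening: 0.0593
```

Call:
play_rows:
  translation:
    - [0, 0, 2.5]
    - [0, 0, 4]
    - [-2, 1, 4]
    - [-3.7, 1.6, 3]
    - [-3.7, 1.6, 1]
    - [-3.7, 1.6, 0]
    - [-3.7, 1.6, 0]
    - [-3.7, 1.6, 0]
  twist:
    - [0, 0, 0]
    - [0, 0, 0]
    - [0, 0, -0.05]
    - [0, 0, -0.06]
    - [0, 0, -0.06]
    - [0, 0, -0.06]
    - [0, 0, -0.06]
    - [0, 0, -0.05]
  hand: [4.6, 4.6, 4.6, 4.6, 4.6, 4.6, 4.6, 4.6]

```text
t: 24.48
tcp_pos: [0.4796, 0.18, 0.143]
tool_rot: [1.0, -0.015, 0.002, -0.003]
wrist_force: [-0.0, 1.3, -1.0]
opening: 0.0591
```

Call:
play_rows:
  translation:
    - [-2.0, 2, 0]
    - [0, 0, 0]
    - [0, 0, 0]
    - [0, 0, 0]
  twist:
    - [0, 0, 0]
    - [0, 0, 0]
    - [0, 0, 0]
    - [0, 0, 0]
  hand: [4.6, 4.6, 4.6, 4.6]

```text
t: 24.82
tcp_pos: [0.4513, 0.2036, 0.1431]
tool_rot: [1.0, -0.014, 0.001, -0.004]
wrist_force: [-0.0, -0.1, -0.3]
opening: 0.0591
```

Run:
```python
from h import *
f=snap("w21")
```

```text
t 24.82 tcp [0.4513 0.2036 0.1431] heading -0.0284 z [ 0.0031  0.008  -1.    ] open 0.05913495191830116
```

View pics/w21.png

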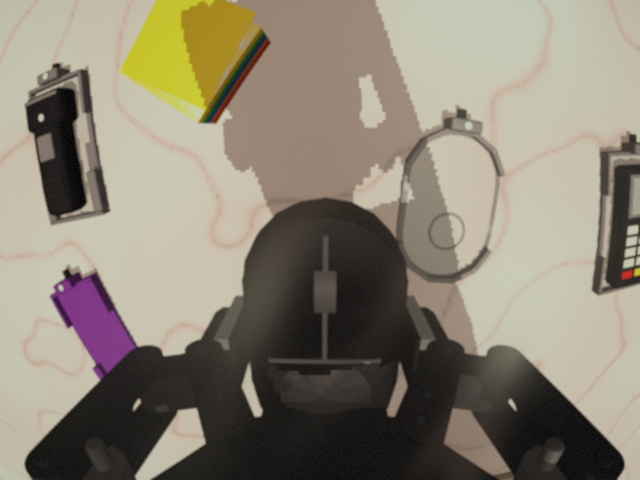

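Run:
```python
from h import *
f=pickle.load(open("w21.pkl","rb"))
h=np.clip(f["image"][95:295,385:520,::-1]*1.4,0,255).astype(np.uint8);cv2.imwrite("pics/w21c.png",cv2.resize(h,None,fx=4,fy=4,interpolation=2)[:800])
```

```text
(no output)
```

View pics/w21c.png

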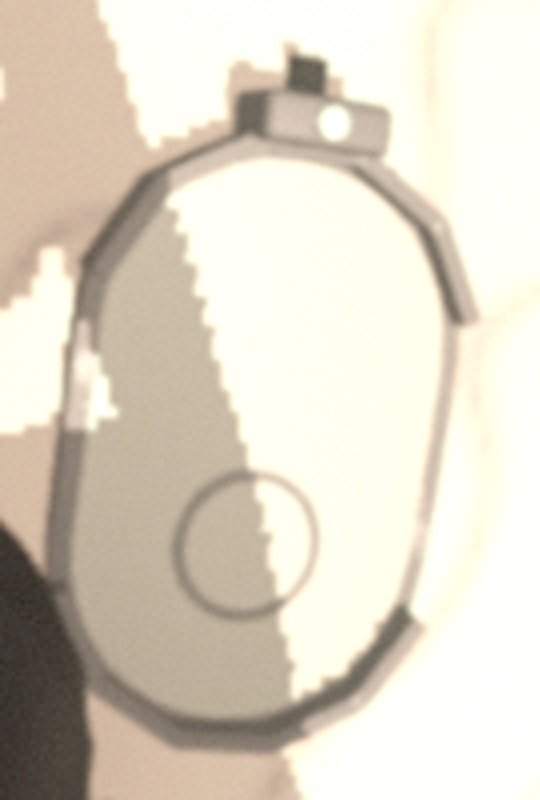

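Run:
```python
from h import *
f=pickle.load(open("w21.pkl","rb"));p=f["pose"]
c=lambda x,y:(385+x/4,95+y/4)
r=plane(f,[c(246,545)],.006,p)[0];l=plane(f,[c(335,122)],.022,p)[0];d=l-r
y=np.arctan2(d[1],d[0]);print(r,l,y,np.hypot(*d[:2]))
print("mid",r[:2]+.02*np.array([np.cos(y),np.sin(y)]))
foot=plane(f,[c(235,747)],.014,p)[0];print("foot",foot,"mid from foot",foot[:2]+.062*np.array([np.cos(y),np.sin(y)]))
top=plane(f,[c(270,138),c(322,143)],.014,p);print(top)
s=plane(f,[c(70,430),c(453,340)],.010,p);print("sides",s)
held(f,[(325,200),(243,290),(407,290)],.02)
# lamp check on the top view too
g=pickle.load(open("top0.pkl","rb"));
h=np.clip(g["image"][205:270,255:310,::-1]*1.8,0,255).astype(np.uint8);cv2.imwrite("pics/mt.png",cv2.resize(h,None,fx=9,fy=9,interpolation=2))
# same yaw test for known-yaw trays for calibration of method
```

```text
[0.44624667 0.10558943 0.006     ] [0.53115914 0.09600704 0.022     ] -0.11237478266392066 0.085451442343497
mid [0.46612053 0.10334666]
foot [0.40541275 0.10728586 0.014     ] mid from foot [0.46702169 0.10033328]
[[0.52768161 0.10615563 0.014     ]
 [0.52716991 0.09552364 0.014     ]]
sides [[0.47104168 0.14388259 0.01      ]
 [0.48919433 0.06389193 0.01      ]]
held [[ 0.0515 -0.0006]
 [ 0.0181  0.0297]
 [ 0.0182 -0.0309]]
```

View pics/mt.png

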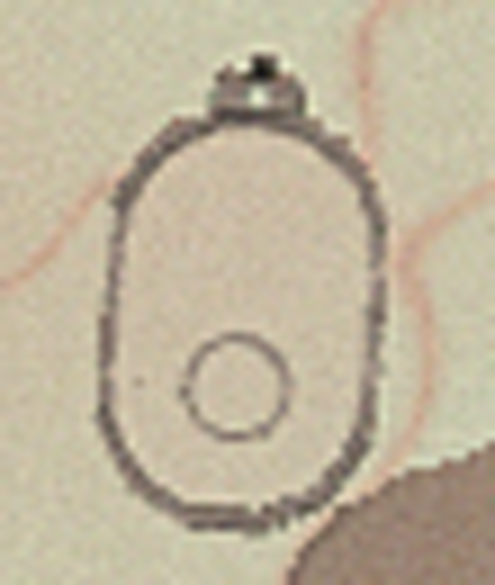

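Run:
```python
from h import *
g=pickle.load(open("top0.pkl","rb"));c=lambda x,y:(255+x/9-.5,205+y/9-.5)
r=plane(g,[c(237,388)],.006)[0];l=plane(g,[c(258,93)],.022)[0];d=l-r;print(r,l,np.arctan2(d[1],d[0]),np.hypot(*d[:2]))
im=g["image"].max(2)[205:270,255:310];m=(im<100).astype(np.uint8);m[:12]=0;m[55:,30:]=0
k,lab,s,_=cv2.connectedComponentsWithStats(m,connectivity=8);print(s)
i=s[1:,4].argmax()+1;pts=np.argwhere(lab==i)[:,::-1]+[255,205]
P=plane(g,pts,.014)[:,:2].astype(np.float32)
print(cv2.minAreaRect(P),cv2.fitEllipse(cv2.convexHull(P)))
```

```text
[0.44723455 0.10578975 0.006     ] [0.53261004 0.09670724 0.022     ] -0.10598442060707493 0.08585724877409386
[[   0    0   55   65 3195]
 [  10   12   33   48  224]
 [  34   31    9   24   63]
 [  20   37   13   12   47]
 [  15   42    1    1    1]
 [  42   49   13    6   45]]
((0.4705718159675598, 0.11131614446640015), (0.07977248728275299, 0.12615014612674713), 65.98224639892578) ((0.4669707715511322, 0.10406633466482162), (0.0902489647269249, 0.13025115430355072), 83.33849334716797)
```

Call:
play_rows:
  translation:
    - [0.4, -2.7, 0]
    - [0.5, -3.5, -1]
    - [0.4, -3, -2]
    - [0, -1, -3]
    - [0, 0, -2]
    - [0, 0, 0]
    - [0, 0, 0]
  twist:
    - [0, 0, -0.025]
    - [0, 0, -0.025]
    - [0, 0, -0.025]
    - [0, 0, 0]
    - [0, 0, 0]
    - [0, 0, 0]
    - [0, 0, 0]
  hand: [4.6, 4.6, 4.6, 4.6, 4.6, 4.6, 4.6]

```text
t: 25.45
tcp_pos: [0.4725, 0.0922, 0.0633]
tool_rot: [0.998, -0.056, 0.005, -0.004]
wrist_force: [-0.1, -0.5, 0.1]
opening: 0.0591
```

Run:
```python
from h import *
f=snap("w22")
```

```text
t 25.45 tcp [0.4725 0.0922 0.0633] heading -0.1121 z [ 0.011   0.0072 -0.9999] open 0.05912614707105186
```

View pics/w22.png

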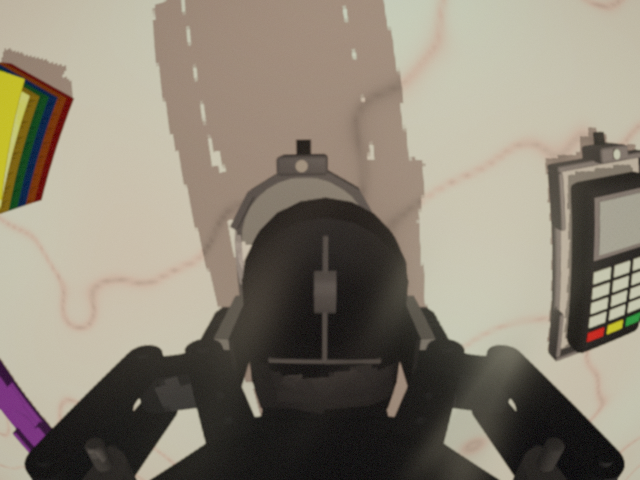

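Call:
play_rows:
  translation:
    - [-0.6, 1.1, -1.2]
    - [0, 0, -0.6]
    - [0, 0, 0]
    - [0, 0, 0]
  twist:
    - [-0.005, 0.009, 0.003]
    - [0, 0, 0]
    - [0, 0, 0]
    - [0, 0, 0]
  hand: [4.6, 4.6, 4.6, 4.6]

```text
t: 25.83
tcp_pos: [0.4709, 0.1043, 0.0501]
tool_rot: [0.999, -0.054, 0.004, -0.002]
wrist_force: [0.5, 0.4, 0.0]
opening: 0.0589
```

Run:
```python
from h import *
f=snap("w23")
```

```text
t 25.83 tcp [0.4709 0.1043 0.0501] heading -0.1075 z [ 0.0084  0.0027 -1.    ] open 0.05887330873773321
```

View pics/w23.png

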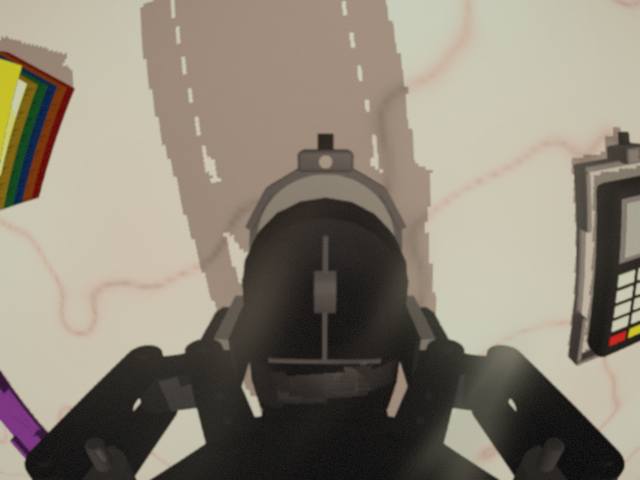

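Call:
play_rows:
  translation:
    - [-0.4, -0.05, -1.3]
    - [0, 0, -0.8]
    - [0, 0, 0]
    - [0, 0, 0]
  twist:
    - [-0.002, 0.008, 0]
    - [0, 0, 0]
    - [0, 0, 0]
    - [0, 0, 0]
  hand: [4.6, 4.6, 4.6, 4.6]

```text
t: 26.22
tcp_pos: [0.4689, 0.1038, 0.0298]
tool_rot: [0.999, -0.053, 0.002, -0.001]
wrist_force: [0.5, -0.3, -1.1]
opening: 0.0592
```

Call:
play_rows:
  translation:
    - [-0.2, 0, -1.0]
    - [0, 0, -0.5]
    - [0, 0, 0]
    - [0, 0, 0]
  twist:
    - [-0.001, 0.004, -0.001]
    - [0, 0, 0]
    - [0, 0, 0]
    - [0, 0, 0]
  hand: [4.6, 4.6, 4.6, 4.6]

```text
t: 26.55
tcp_pos: [0.4662, 0.1035, 0.0127]
tool_rot: [0.999, -0.054, -0.0, 0.0]
wrist_force: [1.0, 0.3, -0.9]
opening: 0.0593
```

Call:
play_rows:
  translation:
    - [0.05, 0, -0.5]
    - [0, 0, 0]
    - [0, 0, 0]
    - [0, 0, 0]
  twist:
    - [0, 0, 0]
    - [0, 0, 0]
    - [0, 0, 0]
    - [0, 0, 0]
  hand: [4.6, 4.6, 4.6, 4.6]

```text
t: 26.88
tcp_pos: [0.4668, 0.1035, 0.0071]
tool_rot: [0.999, -0.054, -0.0, 0.0]
wrist_force: [0.2, -0.9, -1.6]
opening: 0.0594
```

Call:
play_rows:
  translation:
    - [0, 0, -0.1]
    - [0, 0, 0]
    - [0, 0, 0]
    - [0, 0, 0]
    - [0, 0, 1]
    - [0, 0, 3]
    - [0, 0, 4]
    - [0, 0, 4]
  twist:
    - [0, 0, 0]
    - [0, 0, 0]
    - [0, 0, 0]
    - [0, 0, 0]
    - [0, 0, 0]
    - [0, 0, 0]
    - [0, 0, 0]
    - [0, 0, 0]
  hand: [4.6, 7.2, 7.2, 7.2, 7.2, 7.2, 7.2, 7.2]

```text
t: 27.55
tcp_pos: [0.4591, 0.1026, 0.1229]
tool_rot: [0.998, -0.054, -0.009, 0.002]
wrist_force: [1.5, -0.5, -0.4]
opening: 0.072
```

Call:
play_rows:
  translation:
    - [-3, 0, 3]
    - [-3, 0, 3]
    - [-2, 0, 2]
    - [-1, 0, 0]
    - [0, 0, 0]
    - [0, 0, 0]
  twist:
    - [0, 0, 0.02]
    - [0, 0, 0.02]
    - [0, 0, 0.02]
    - [0, 0, 0.02]
    - [0, 0, 0]
    - [0, 0, 0]
  hand: [7.2, 7.2, 7.2, 7.2, 7.2, 7.2]

```text
t: 28.05
tcp_pos: [0.3748, 0.1032, 0.2203]
tool_rot: [1.0, -0.013, 0.004, -0.0]
wrist_force: [-0.5, -0.5, 1.0]
opening: 0.0718
```

Run:
```python
from h import *
f=snap("w24")
from bench import grab_frame
g=grab_frame("side");cv2.imwrite("pics/side1.png",g["image"][...,::-1])
g=grab_frame("top");cv2.imwrite("pics/top2.png",g["image"][...,::-1]);pickle.dump(g,open("top2.pkl","wb"))
```

```text
t 28.05 tcp [0.3748 0.1032 0.2203] heading -0.0257 z [ 7.7e-03  1.0e-04 -1.0e+00] open 0.0717734370177811
```

View pics/w24.png

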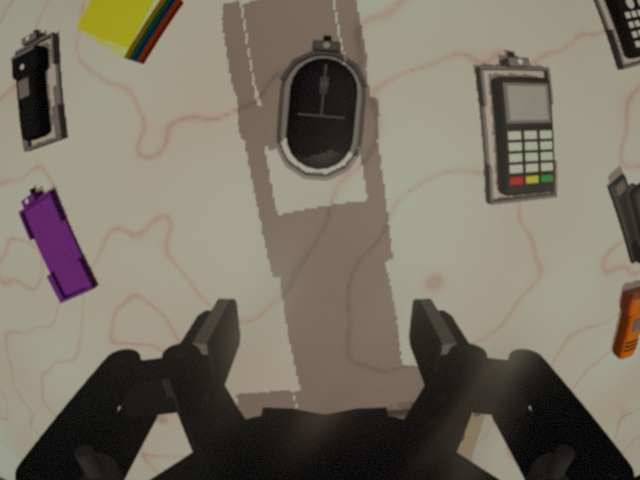

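View pics/side1.png

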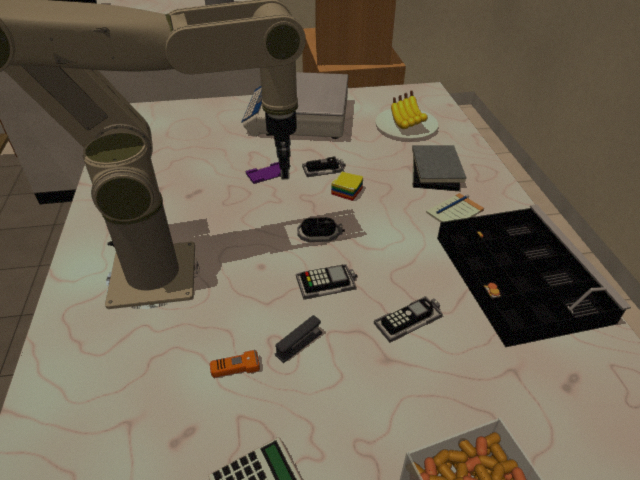

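View pics/top2.png

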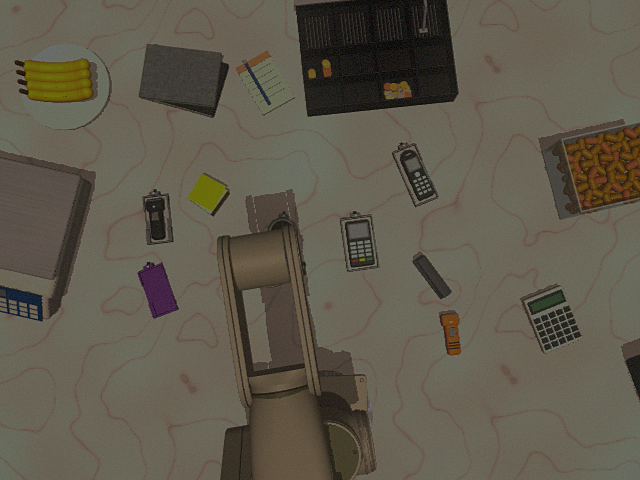

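Run:
```python
from h import *
g=pickle.load(open("top2.pkl","rb"));f=pickle.load(open("w24.pkl","rb"))
def c(im,x,y,w): return cv2.resize(np.clip(im["image"][y-w:y+w,x-w:x+w,::-1]*1.7,0,255).astype(np.uint8),(390,390),interpolation=2)
cv2.imwrite("pics/fin.png",np.hstack([c(g,414,174,40),c(g,157,216,35)]))
cv2.imwrite("pics/fin2.png",np.hstack([c(f,322,105,80),c(f,515,130,90)]))
print("phone",dark(g,(416,178),.030,85,w=40,close=5),dark(g,(416,178),.030,75,w=40,close=5))
print("scanner",dark(g,(156,218),.034,60,w=32,close=3))
print("mouse",dark(f,(322,110),.026,50,w=70,close=9),dark(f,(322,110),.026,60,w=70,close=9))
```

```text
phone (0.6364, -0.2522, array([0.0709, 0.175 ]), np.float32(0.366), array([ 392,  142,   46,   65, 1531], dtype=int32)) (0.6361, -0.2514, array([0.069, 0.175]), np.float32(0.368), array([ 392,  142,   46,   65, 1416], dtype=int32))
scanner (0.5373, 0.4263, array([0.0679, 0.144 ]), np.float32(0.096), array([143, 189,  27,  56, 777], dtype=int32))
mouse (0.4719, 0.1028, array([0.0589, 0.1085]), np.float32(-0.118), array([ 287,   49,   70,  119, 6324], dtype=int32)) (0.4765, 0.1009, array([0.0703, 0.1171]), np.float32(0.024), array([ 283,   40,   80,  128, 7054], dtype=int32))
```

View pics/fin.png

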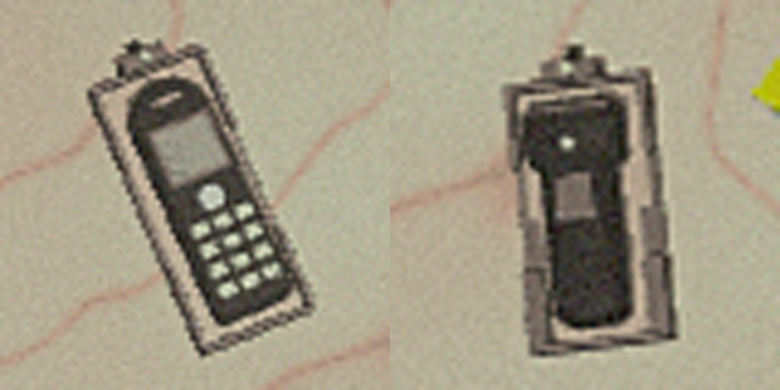

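View pics/fin2.png

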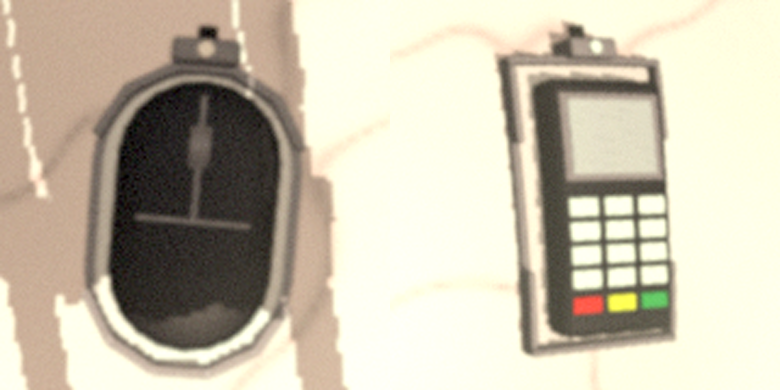

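```bash
python3 -c "
from bench import env
print(env.hand_in())"
```

```text
the job is handed in; nothing more can be done
None
```

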